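# Check-weigh the isolator bottles and consolidate the rack

## Robot

A 6-joint arm with a two-finger parallel gripper is mounted at the origin on a cart in front of the work surface, level with it; the furniture and walls round the work are solid. World frame = base frame: x ahead of the robot, y to its left, z up, the work surface at z = 0. Lengths are in m, angles in rad, forces in N, time in s.
With the tool pointing down it reaches from about 0.35 to 0.85 m from the base axis. Payload 8.1 kg.
Tool frame: the origin (TCP) lies on the front face of the gripper's body, between the roots of the fingers; the fingertips stand 73 mm ahead of it and the grasp point (between the pads) lies 54 mm ahead of it (r.tcp_to_grasp is the distance from the TCP to the grasp point, in m); z points along the fingers, x is the direction in which the jaws open and shut, and the axes are right-handed (so a half turn about z gives the same grasp; the last joint's range is limited). The gripper opens to 85 mm and grips with 20 to 120 N. Pads are 22 mm wide; open, the fingers measure 114 mm over their backs; the gripper's body (76 mm by 85 mm) begins 54 mm behind the grasp point. The pads swing forward as they close: fully open they stand 13 mm farther back than shut.
Start: joints at [1.223, 0.13, 1.488, -0, 1.523, -0.085], TCP at [0.156, 0.579, 0.304] pointing down, gripper open.
Joint ranges: [-2.96, 2.96], [-0.89, 2.26], [0.02, 2.5], [-1.34, 4.48], [0, 2.73], [-2.66, 2.66]. Speed limits (rad/s): [2.39, 2.39, 2.79, 3.14, 3.14, 3.14].

## Interface

Orientations are given as a unit quaternion [x, y, z, w].
In Python, from cell import r, viewer gives the robot as it stands. The module is installed in compiled form; this text tells all that it offers.
- The arm moves only by the shell command python3 -m handwheel 'ROWS' [OPENING]. ROWS is JSON, a list of rows, each a list of 2 entries, a list of its own where there are three numbers: the shift along the tool's x, y, z in units of 40 mm (1.0 is 40 mm), then the turn, a rotation vector about the tool's x, y, z in units of 5 degrees (1.0 is 5 degrees). In form: [[[dx, dy, dz], [rx, ry, rz]], ...]. A call has 1 to 5 rows; each row is the pose to reach, as a shift and turn from the pose commanded when the call began, along the tool's axes at that moment; what a row does not reach only later rows make up. A row lasts 1/10 s, in which the tool goes at most 50 mm and 8.59 degrees, less where a joint would pass 70% of its speed; a pose out of reach is approached as far as the arm can. A call with a gripper value outside its range is refused whole. OPENING is the opening, from -1 (shut) to 1 (fully open), set as the call begins (- or left out, the last holds). The fingers move at their own pace and stop on an object; the grip force is fixed at half the most. Time passes only in rows, so rows that repeat a pose let the fingers close. It gives the time, the measured TCP pose, the force and the opening at its end, in the units of the state.
- r.get_state(): the state, without advancing time (a new reading comes with each control period).
- viewer.read_camera(name): name is "scene" or "top"; returns a dict with "pixels" (420x560x3 uint8, red, green, blue), "vfov" (degrees; the focal length in pixels is half the picture's height over the tangent of half this angle, whatever the lens; pixels are square), "cx", "cy" (the principal point, pixels), "extrinsics" (4x4, takes a point from world to camera coordinates). Camera axes: x right, y down, z forward; pixel columns grow to the right and rows downward; lengths in m; the calibration is good to about 2 mm. A picture is of the moment at which its call begins. There is no depth.
- r.finish_job(): hands the job in, once; it reports no verdict.
The state is a dict: "time": time; "q": joint angles; "joint_velocities": joint speeds; "joint_efforts": joint torques, N m; "tcp_pos": TCP position; "tcp_rot": TCP orientation; "force": force on the tool from outside, world axes, zero at the start; "moment": the same for the moment, N m; "width": opening from 0.0 (shut) to 1.0 (fully open).
Only numpy, scipy, OpenCV 4.12 (cv2) and the standard library are available. Lean on these libraries where they do the work, as an engineer would, in place of code of your own. Each camera call takes 0.05 s, during which the arm holds its last target. There are 200 camera calls.

## Task

Lift the reagent bottle out of the isolator through its left port, stand it alone in the middle of the balance pan and let go so that it is weighed, then move it into any free pocket of the metal rack with the upright end plates; after that do the same with the bottle under the right port if there is one. Also move every bottle from the part-filled plain tray into the rack, then stack that emptied tray squarely the right way up on top of the other empty plain tray, which stays on the worktop. Keep all bottles upright, do not push against the isolator, do not press the pan down to its stop, and leave the timer, the cover-slip box and the test cassette where they are.

Things in the scene. Friction and masses are not known exactly. Their poses are not given: they have to be found in the camera images.
- isolator: fixed cabinet, 160 deep (x) x 270 wide (y) mm, clear front and sides, 6 mm white roof sloping 10 degrees (upper face 136 mm up at the front, 150 in the middle, 164 at the back). Origin: centre of its underside; x to the back, y left, z up. Under the middle of each of two round roof ports stands a pedestal, 50 mm across, top 82 mm up; a bottle on it (up to 5 mm off the middle each way) ends 1 mm below the roof's upper face
- port_left (a point): middle of the isolator's left port (at y = +65 mm), level with the roof's upper face, 150 mm above the worktop; clear diameter 116 mm, rim 4 mm proud of the roof. Fully open fingers may not fit through: open them only partly, to about 45 mm
- port_right (a point): the same for the right port (at y = -65 mm)
- balance: fixed balance, 170 (x) x 130 (y) mm, white housing 40 mm high, display towards the robot. Origin: centre of its underside; z up
- pan_top (a point): centre of the upper face of the round steel pan (90 mm diameter, engraved circle at its middle); 60 mm above the worktop when empty, 20 mm behind the balance's origin along its x
- balance_pan (a joint): how far the sprung pan is pressed down, m: 0 empty, about 0.002 with one bottle, stop at 0.012 (about 4.8 N); 400 N/m
- rack: fixed aluminium rack: one row of six open pockets along its x, 225 long x 42 wide x 18 mm high, with a plate 46 mm high at either end. Origin: centre of its underside, z up. Pocket centres at x = -92.5, -55.5, -18.5, 18.5, 55.5, 92.5 mm, y = 0; pockets 34 x 36 mm, floor 3 mm up, walls 3 mm thick. One bottle (bottle_rack) stands in it at the start
- tray_part: plain grey tray, loose, holding one to three bottles at the start: a row of four open pockets along its x, 151 long x 42 wide x 18 mm high, 90 g, flat underside. Origin: centre of its underside, z up. Pocket centres at x = -55.5, -18.5, 18.5, 55.5 mm; pockets 34 x 36 mm, floor and walls 3 mm thick. Can be taken across its 42 mm width
- tray_empty: second plain grey tray of the same shape and size, empty, loose on the worktop; the emptied tray goes on top of it, its underside on these walls (18 mm up). Same frame
- bottle_port_left: brown reagent bottle with black cap, on the pedestal under the left port at the start. 29 mm diameter, 67 mm tall, about 80 g; straight body 29 mm wide up to 40 mm height, then shoulder and 20 mm wide cap. Origin: centre of its underside, z up; round, so its yaw means nothing. All bottles are alike
- bottle_port_right: such a bottle on the pedestal under the right port at the start; may be absent. 29 mm diameter, 67 mm tall, about 80 g; straight body 29 mm wide up to 40 mm height, then shoulder and 20 mm wide cap. Origin: centre of its underside, z up; round, so its yaw means nothing. 
- bottle_tray_1: such a bottle in a pocket of the part-filled tray at the start. 29 mm diameter, 67 mm tall, about 80 g; straight body 29 mm wide up to 40 mm height, then shoulder and 20 mm wide cap. Origin: centre of its underside, z up; round, so its yaw means nothing. 
- bottle_tray_2: such a bottle in the part-filled tray; may be absent. 29 mm diameter, 67 mm tall, about 80 g; straight body 29 mm wide up to 40 mm height, then shoulder and 20 mm wide cap. Origin: centre of its underside, z up; round, so its yaw means nothing. 
- bottle_tray_3: such a bottle in the part-filled tray; may be absent. 29 mm diameter, 67 mm tall, about 80 g; straight body 29 mm wide up to 40 mm height, then shoulder and 20 mm wide cap. Origin: centre of its underside, z up; round, so its yaw means nothing. 
- bottle_rack: such a bottle that stands in the rack already and stays in the rack. 29 mm diameter, 67 mm tall, about 80 g; straight body 29 mm wide up to 40 mm height, then shoulder and 20 mm wide cap. Origin: centre of its underside, z up; round, so its yaw means nothing. 
- coverslips: bystander: small white and yellow cover-slip box, 32x28x14 mm
- timer: bystander: white bench timer, 26x56x58 mm
- test_cassette: bystander: flat white test cassette, 70x21x5 mm

How it is judged:
By the outcome, as a careful person would: the job done as asked, in the order asked, and still so for the second after the job is handed in, with the robot touching nothing.
Of bottle_port_right, bottle_tray_2, bottle_tray_3 only 2 to 3 are there at a start; the rules pass over those that are not, and their reading is None.
At some moment in a run one of tray_empty, tray_part may be knocked a few centimetres aside while the robot is not near it.
It also fails if it takes over 210 s, if anything falls off the work surface, if the arm or the gripper's body presses on something with over 40 N, if the wrist force passes 120 N, or if a joint passes its speed limit or range.

## Working session

There is one attempt and no reset: what is moved stays moved. The work goes in short steps, Python scripts to look and compute and a shell command to move; the robot and the scene stay as the last step left them, time stands still between calls to the robot, and variables do not carry over. Pictures are saved under pics/ and viewed, about 12 in all and at most 16, crops included, and the job is handed in when it is done.

```bash
mkdir -p pics
cat > h.py <<'E'
import numpy as np, cv2
from cell import r, viewer
def cam(n,save=None):
    c=viewer.read_camera(n); 
    if save: cv2.imwrite('pics/'+save,c['pixels'][:,:,::-1])
    return c
def f(c): return c['pixels'].shape[0]/2/np.tan(np.radians(c['vfov'])/2)
def ray(c,u,v,z):
    E=np.array(c['extrinsics']);R=E[:3,:3];o=-R.T@E[:3,3]
    d=R.T@np.array([(u-c['cx'])/f(c),(v-c['cy'])/f(c),1]); return o+d*(z-o[2])/d[2]
def proj(c,p):
    E=np.array(c['extrinsics']);q=E[:3,:3]@np.array(p)+E[:3,3]
    return np.array([c['cx']+f(c)*q[0]/q[2],c['cy']+f(c)*q[1]/q[2]])
E
python3 - <<'E'
from h import *
for n in('scene','top'):
    c=cam(n,n+'0.png'); E=np.array(c['extrinsics']); print(n,c['vfov'],c['cx'],c['cy'],E.round(3).tolist(),(-E[:3,:3].T@E[:3,3]).round(3))
s=r.get_state();print(s)
E
```

```text
scene 49.36894796103019 281.0948919587201 213.77875753672052 [[0.786, -0.618, 0.021, -0.323], [-0.401, -0.535, -0.744, 0.298], [0.471, 0.576, -0.668, 1.142], [0.0, 0.0, 0.0, 1.0]] [-0.164 -0.698  0.992]
top 54.01903505075428 281.8926212825884 217.00308261453964 [[0.007, -1.0, 0.003, 0.087], [-0.975, -0.007, -0.221, 0.484], [0.221, -0.001, -0.975, 1.172], [0.0, 0.0, 0.0, 1.0]] [0.212 0.092 1.25 ]
{'time': 0.1, 'q': array([ 1.22258542e+00,  1.31092554e-01,  1.48918676e+00,  1.34741460e-05,
        1.52297092e+00, -8.53859308e-02]), 'joint_velocities': array([ 6.32772557e-04, -2.54508061e-03, -5.39619587e-03,  4.35282079e-04,
       -6.37239668e-04, -6.30673307e-05]), 'joint_efforts': array([ 1.62980574e-03, -5.70945597e+01, -5.01946843e+01,  6.23485084e-05,
        7.93271349e-03,  2.68872651e-05]), 'tcp_pos': array([0.15572527, 0.57905529, 0.30293609]), 'tcp_rot': array([ 7.93665332e-01,  6.08354053e-01, -7.02009245e-04,  4.40594659e-04]), 'force': array([-0.86866006,  0.5158648 , -0.40108825]), 'moment': array([-0.05390762,  0.01933798,  0.00596318]), 'width': 0.9983314353353976}
```

View pics/scene0.png

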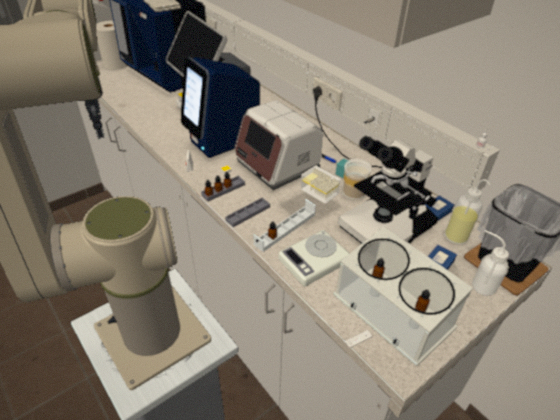

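View pics/top0.png

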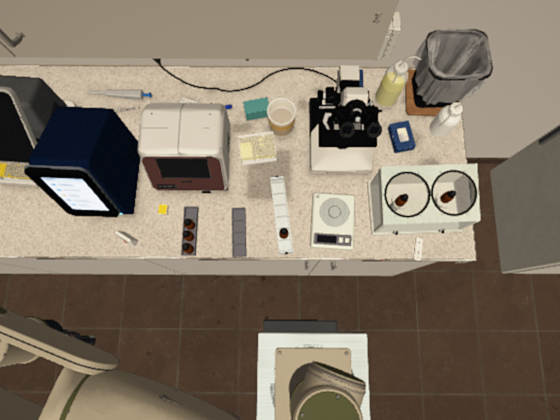

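Both port bottles are there: the top view has them at about (402,200) and (448,196). Three bottles stand in the part-filled tray (190,232), the empty tray is at (239,232), the rack at (281,215) with a bottle at its near end, and the balance at (333,220).

Run:
```python
from h import *
a=cv2.imread('pics/top0.png')
cv2.imwrite('pics/c1.png',cv2.resize(a[160:270,155:345],None,fx=4.2,fy=4.2,interpolation=cv2.INTER_CUBIC))
cv2.imwrite('pics/c2.png',cv2.resize(a[155:265,300:490],None,fx=4.2,fy=4.2,interpolation=cv2.INTER_CUBIC))
```

```text
(no output)
```

View pics/c1.png

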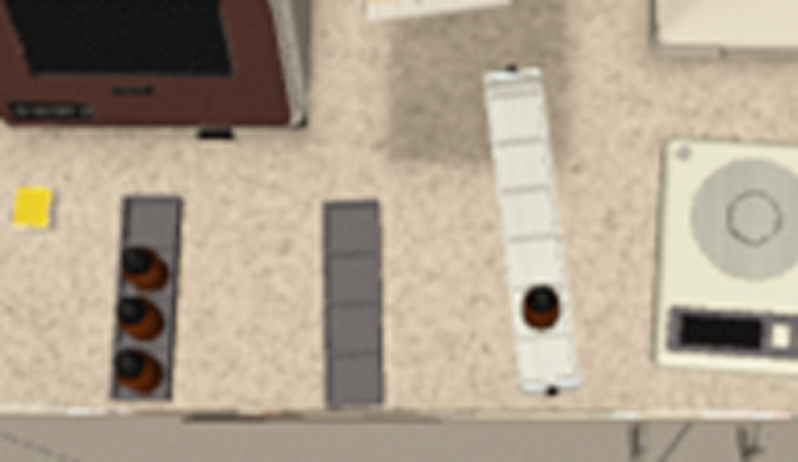

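View pics/c2.png

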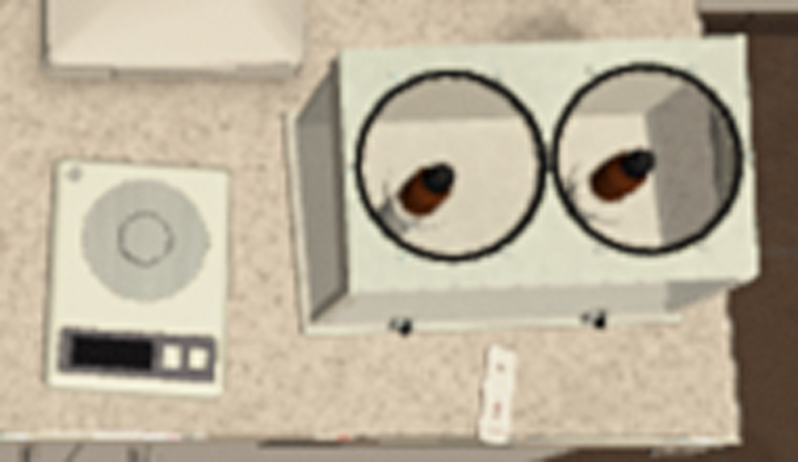

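```bash
cat > m.py <<'E'
from h import *
c=cam('top'); s=cam('scene')
def P(c,n,x,y,z):
    o={1:(155,160),2:(300,155)}[n]; u,v=o[0]+(x+.5)/4.2-.5,o[1]+(y+.5)/4.2-.5
    return ray(c,u,v,z)[:2].round(4)
for n,k,x,y,z in [(1,'t1',136,262,.067),(1,'t2',132,310,.067),(1,'t3',127,364,.067),(1,'rackb',542,296,.07),
 (1,'rkFar',512,76,.046),(1,'rkNear',551,384,.046),(1,'teTL',323,202,.018),(1,'teTR',380,200,.018),(1,'teBL',326,402,.018),(1,'teBR',383,402,.018),
 (1,'tpTL',124,198,.018),(1,'tpTR',181,197,.018),(1,'tpBL',112,398,.018),(1,'tpBR',169,398,.018),
 (2,'pan',146,239,.06),(2,'bTL',57,161,.04),(2,'bTR',227,171,.04),(2,'bBL',46,385,.04),(2,'bBR',219,392,.04),
 (2,'pL',451,165,.153),(2,'pR',647,159,.153),(2,'capL',438,178,.149),(2,'capR',636,164,.149),
 (2,'isoTL',338,58,.164),(2,'isoTR',745,38,.164),(2,'isoBL',350,292,.136),(2,'isoBR',758,274,.136)]:
    print(k,P(c,n,x,y,z))
for cc,nm in((c,'top'),(s,'sc')):
    px=cc['pixels'].astype(int); m=((px.max(2)<60)).astype(np.uint8)
    nn,l,st,ce=cv2.connectedComponentsWithStats(m)
    for i in range(1,nn):
        if 5<st[i,4]<80:
            u,v=ce[i]; print(nm,st[i,:].tolist(),ce[i].round(1),ray(cc,u,v,.067)[:2].round(3),ray(cc,u,v,.149)[:2].round(3))
E
python3 m.py
```

```text
t1 [0.4636 0.3689]
t2 [0.4295 0.3697]
t3 [0.3917 0.371 ]
rackb [0.4408 0.0851]
rkFar [0.6086 0.1078]
rkNear [0.3828 0.0784]
teTL [0.52   0.2459]
teTR [0.5218 0.2041]
teBL [0.3727 0.2388]
teBR [0.373  0.1981]
tpTL [0.5219 0.3919]
tpTR [0.523  0.3502]
tpBL [0.3745 0.3918]
tpBR [0.3748 0.3511]
pan [ 0.5    -0.0653]
bTL [ 0.5627 -0.0045]
bTR [ 0.556  -0.1279]
bBL [0.3983 0.005 ]
bBR [ 0.3942 -0.117 ]
pL [ 0.5291 -0.2551]
pR [ 0.5341 -0.3848]
capL [ 0.5213 -0.2473]
capR [ 0.5318 -0.3789]
isoTL [ 0.5989 -0.1813]
isoTR [ 0.6149 -0.4523]
isoBL [ 0.4467 -0.1887]
isoBR [ 0.4607 -0.4587]
top [479, 31, 7, 4, 9] [482.3  32.4] [ 1.106 -0.563] [ 1.044 -0.518]
top [427, 33, 5, 5, 7] [428.9  34.4] [ 1.098 -0.387] [ 1.036 -0.354]
top [426, 41, 2, 10, 12] [426.2  46.2] [ 1.054 -0.375] [ 0.995 -0.343]
top [154, 59, 11, 11, 26] [158.3  62. ] [0.989 0.491] [0.935 0.464]
top [419, 60, 4, 6, 9] [420.9  62.3] [ 0.995 -0.354] [ 0.94  -0.323]
top [280, 68, 24, 3, 24] [291.5  68.5] [0.969 0.063] [0.917 0.065]
top [305, 69, 14, 4, 14] [311.5  70.1] [ 0.964 -0.001] [0.912 0.005]
top [428, 68, 37, 12, 71] [440.6  
[... 3484 characters left out ...]
08]
sc [404, 272, 6, 4, 6] [406.5 273.5] [ 0.607 -0.289] [ 0.539 -0.325]
sc [373, 276, 9, 3, 13] [377.9 277. ] [ 0.537 -0.251] [ 0.475 -0.29 ]
sc [421, 291, 8, 9, 52] [425.1 294.9] [ 0.59  -0.365] [ 0.523 -0.394]
sc [414, 309, 11, 4, 15] [419.2 310.6] [ 0.539 -0.387] [ 0.477 -0.414]
sc [109, 317, 7, 6, 24] [112.2 319.8] [-0.069  0.044] [-0.078 -0.022]
sc [244, 374, 3, 4, 6] [245.2 375.3] [ 0.101 -0.266] [ 0.077 -0.305]
sc [219, 398, 4, 4, 7] [220.6 399.7] [ 0.029 -0.28 ] [ 0.012 -0.317]
sc [156, 410, 4, 3, 7] [157.3 411. ] [-0.085 -0.222] [-0.092 -0.264]
sc [470, 411, 6, 5, 11] [472.5 413.2] [ 0.423 -0.619] [ 0.371 -0.626]
sc [474, 415, 7, 5, 16] [476.7 417.4] [ 0.422 -0.63 ] [ 0.37  -0.636]
```

```bash
cat > d.py <<'E'
# print measured pose and tool-unit shift to targets given as x,y,z args
import sys; from h import *
from scipy.spatial.transform import Rotation as Ro
s=r.get_state();p=np.array(s['tcp_pos']);R=Ro.from_quat(s['tcp_rot']);X=R.as_matrix()
print('t',s['time'],'p',p.round(4),'yaw',round(np.degrees(np.arctan2(X[1,0],X[0,0])),2),'tilt',X[:2,2].round(4),'F',np.round(s['force'],1),'w',round(s['width'],3))
for a in sys.argv[1:]:
    t=np.array(eval('['+a+']')); print(a,((X.T@(t-p))/.04).round(3)); p=t
E
python3 -m handwheel '[[[-0.4,1,0],[0,0,-0.9]],[[-0.8,2,0],[0,0,-1.8]],[[-1.3,3.2,0],[0,0,-2.7]],[[-1.8,4.4,0],[0,0,-3.6]],[[-2.2,5.5,0],[0,0,-4.49]]]' 0.06
python3 -m handwheel '[[[0,0,0],[0,0,0]],[[0,0,0],[0,0,0]]]'
python3 d.py .521,-.2485,.30 .521,-.2485,.173
```

```text
time: 0.7
tcp_pos: [0.3458, 0.4363, 0.3038]
tcp_rot: [0.659, 0.752, -0.0, -0.0]
force: [0.5, 0.8, 0.2]
width: 0.528
time: 0.9
tcp_pos: [0.3456, 0.437, 0.3037]
tcp_rot: [0.661, 0.75, -0.0, -0.0]
force: [-0.4, -0.1, 0.4]
width: 0.53
t 0.9 p [0.3456 0.437  0.3037] yaw 97.18 tilt [-0.0005  0.    ] F [-0.4 -0.1  0.4] w 0.53
.521,-.2485,.30 [-17.55    2.208   0.091]
.521,-.2485,.173 [-0.000e+00  1.000e-03  3.175e+00]
```

```bash
python3 -m handwheel '[[[-1.17,0.15,0],[0,0,0]],[[-2.34,0.3,0],[0,0,0]],[[-3.51,0.45,0],[0,0,0]],[[-4.68,0.6,0],[0,0,0]],[[-5.85,0.74,0],[0,0,0]]]' >/dev/null
python3 -m handwheel '[[[-1.17,0.15,0],[0,0,0]],[[-2.34,0.3,0],[0,0,0]],[[-3.51,0.45,0],[0,0,0]],[[-4.68,0.6,0],[0,0,0]],[[-5.85,0.74,0],[0,0,0]]]' >/dev/null
python3 -m handwheel '[[[-1.17,0.15,0],[0,0,0]],[[-2.34,0.3,0],[0,0,0]],[[-3.51,0.45,0],[0,0,0]],[[-4.68,0.6,0],[0,0,0]],[[-5.85,0.74,0],[0,0,0]]]' >/dev/null
python3 -m handwheel '[[[0,0,0],[0,0,0]],[[0,0,0],[0,0,0]],[[0,0,0],[0,0,0]]]' >/dev/null
python3 d.py .521,-.2485,.30 .521,-.2485,.21 .521,-.2485,.173
```

```text
t 2.7 p [ 0.5235 -0.2452  0.3037] yaw 97.47 tilt [-0.0003  0.0009] F [ 0.2 -0.4 -0.1] w 0.53
.521,-.2485,.30 [-0.073 -0.074  0.093]
.521,-.2485,.21 [-2.00e-03  0.00e+00  2.25e+00]
.521,-.2485,.173 [-0.001  0.     0.925]
```

```bash
python3 -m handwheel '[[[-0.07,-0.07,0.6],[0,0,0]],[[-0.07,-0.07,1.2],[0,0,0]],[[-0.07,-0.07,1.7],[0,0,0]],[[-0.07,-0.07,2.1],[0,0,0]],[[-0.07,-0.07,2.1],[0,0,0]]]' >/dev/null
python3 d.py .521,-.2485,.173
python3 - <<'E'
from h import *
a=cam('scene')['pixels'][:,:,::-1]; b=cam('top')['pixels'][:,:,::-1]
g=np.hstack([cv2.resize(x,(400,500),interpolation=cv2.INTER_CUBIC) for x in(a[190:340,320:440],b[115:265,350:470])])
cv2.imwrite('pics/p5.png',g)
E
```

```text
t 3.2 p [ 0.5198 -0.2481  0.2174] yaw 97.49 tilt [-0.0035  0.0023] F [-0.3  0.4  0. ] w 0.532
.521,-.2485,.173 [-0.018  0.032  1.11 ]
```

View pics/p5.png

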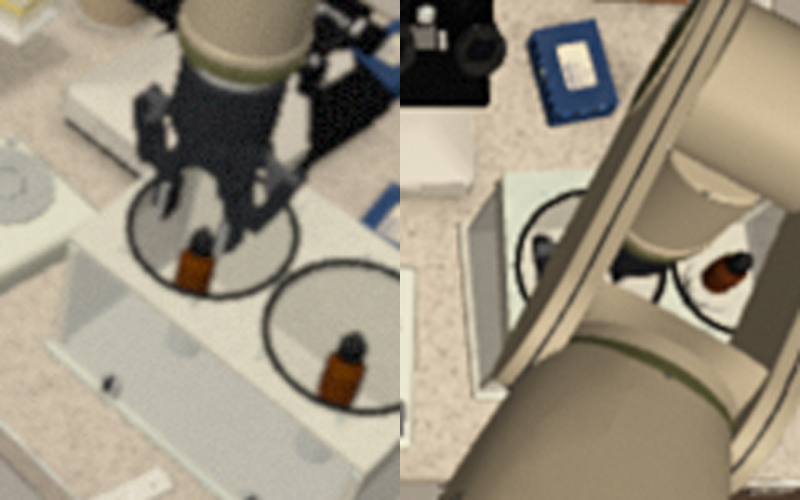

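```bash
python3 -m handwheel '[[[-0.02,0,0.4],[0,0,0]],[[-0.02,0,0.8],[0,0,0]],[[-0.02,0,1.1],[0,0,0]],[[-0.02,0,1.1],[0,0,0]]]' >/dev/null
python3 d.py
python3 -m handwheel '[[[0,0,0],[0,0,0]],[[0,0,0],[0,0,0]],[[0,0,0],[0,0,0]],[[0,0,0],[0,0,0]],[[0,0,0],[0,0,0]]]' -1
python3 d.py
```

```text
t 3.7 p [ 0.5197 -0.2505  0.1732] yaw 97.37 tilt [-0.0032  0.0018] F [ 0.3  0.8 -0.2] w 0.53
time: 4.2
tcp_pos: [0.5209, -0.2509, 0.1761]
tcp_rot: [0.66, 0.751, 0.0, 0.0]
force: [0.2, 0.3, -1.3]
width: 0.309
t 4.2 p [ 0.5209 -0.2509  0.1761] yaw 97.39 tilt [ 0.0001 -0.0001] F [ 0.2  0.3 -1.3] w 0.309
```

```bash
python3 -m handwheel '[[[0,0,-0.3],[0,0,0]],[[0,0,-1],[0,0,0]],[[0,0,-2],[0,0,0]],[[0,0,-3],[0,0,0]],[[0,0,-3],[0,0,0]]]' >/dev/null
python3 -m handwheel '[[[0,0,0],[0,0,0]],[[0,0,0],[0,0,0]]]' >/dev/null
python3 d.py .500,-.0653,.29 .500,-.0653,.17 .500,-.0653,.154
python3 - <<'E'
from h import *
a=cam('scene')['pixels'][:,:,::-1]; b=cam('top')['pixels'][:,:,::-1]
g=np.hstack([cv2.resize(x,(400,500),interpolation=cv2.INTER_CUBIC) for x in(a[170:320,310:430],b[115:265,350:470])])
cv2.imwrite('pics/p6.png',g)
E
```

```text
t 4.9 p [ 0.5204 -0.2506  0.295 ] yaw 97.39 tilt [-0.0013  0.0008] F [-0.2 -0.9 -1.5] w 0.31
.500,-.0653,.29 [4.66  0.091 0.13 ]
.500,-.0653,.17 [-0.003  0.004  3.   ]
.500,-.0653,.154 [-0.   0.   0.4]
```

View pics/p6.png

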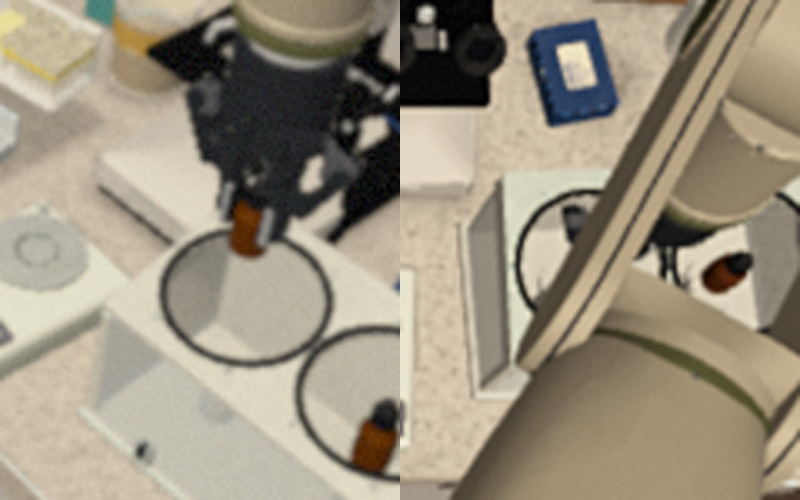

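```bash
python3 -m handwheel '[[[0.93,0.02,0],[0,0,0]],[[1.86,0.04,0],[0,0,0]],[[2.8,0.06,0],[0,0,0]],[[3.73,0.08,0],[0,0,0]],[[4.66,0.09,0],[0,0,0]]]' >/dev/null
python3 -m handwheel '[[[0,0,0.8],[0,0,0]],[[0,0,1.6],[0,0,0]],[[0,0,2.4],[0,0,0]],[[0,0,3],[0,0,0]],[[0,0,3],[0,0,0]]]' >/dev/null
python3 -m handwheel '[[[0,0,0],[0,0,0]],[[0,0,0],[0,0,0]],[[0,0,0],[0,0,0]]]' >/dev/null
python3 d.py .500,-.0653,.1545
```

```text
t 6.3 p [ 0.5015 -0.0659  0.1777] yaw 97.39 tilt [ 0.0029 -0.0007] F [-0.3 -0.3 -0.3] w 0.31
.500,-.0653,.1545 [ 0.02  -0.037  0.58 ]
```

```bash
sed -i "s/^s=r.get_state();p=.*tcp_pos.*R=/s=r.get_state();L=[]\nfor i in range(int(sys.argv[1])): viewer.read_camera('top');s=r.get_state();L.append(s['tcp_pos'])\np=np.mean(L or [s['tcp_pos']],0);R=/; s/argv\[1:\]/argv[2:]/; s/^for a in/if L: print('sd',np.std(L,0).round(4))\nfor a in/" d.py
python3 -m handwheel '[[[0,-0.02,0.25],[0,0,0]],[[0,-0.02,0.5],[0,0,0]],[[0,-0.02,0.5],[0,0,0]],[[0,-0.02,0.5],[0,0,0]]]'
python3 d.py 4 .500,-.0653,.1545
```

```text
time: 6.7
tcp_pos: [0.4991, -0.0656, 0.1551]
tcp_rot: [0.66, 0.751, -0.0, -0.001]
force: [-0.8, -0.6, -0.3]
width: 0.309
t 6.9 p [ 0.4997 -0.0657  0.156 ] yaw 97.39 tilt [ 0.0004 -0.0001] F [ 0.2 -0.6 -1. ] w 0.311
sd [0.0002 0.     0.0002]
.500,-.0653,.1545 [0.01  0.009 0.036]
```

```bash
python3 -m handwheel '[[[0,0,0.05],[0,0,0]],[[0,0,0.05],[0,0,0]],[[0,0,0.05],[0,0,0]]]'
python3 -m handwheel '[[[0,0,0],[0,0,0]],[[0,0,0],[0,0,0]],[[0,0,0],[0,0,0]],[[0,0,0],[0,0,0]]]' -0.05
python3 d.py 2
python3 - <<'E'
from h import *
a=cam('scene')['pixels'][:,:,::-1]; b=cam('top')['pixels'][:,:,::-1]
g=np.hstack([cv2.resize(x,(400,500),interpolation=cv2.INTER_CUBIC) for x in(a[170:320,260:380],b[145:295,270:390])])
cv2.imwrite('pics/p7.png',g)
E
```

```text
time: 7.2
tcp_pos: [0.4996, -0.0657, 0.1539]
tcp_rot: [0.66, 0.751, -0.0, -0.0]
force: [-0.6, -1.2, -0.7]
width: 0.305
time: 7.6
tcp_pos: [0.4997, -0.0657, 0.154]
tcp_rot: [0.66, 0.751, 0.0, 0.0]
force: [0.7, -0.1, -0.0]
width: 0.474
t 7.7 p [ 0.4997 -0.0657  0.154 ] yaw 97.39 tilt [0.0001 0.    ] F [-0.1 -0.  -0.6] w 0.473
sd [0. 0. 0.]
```

View pics/p7.png

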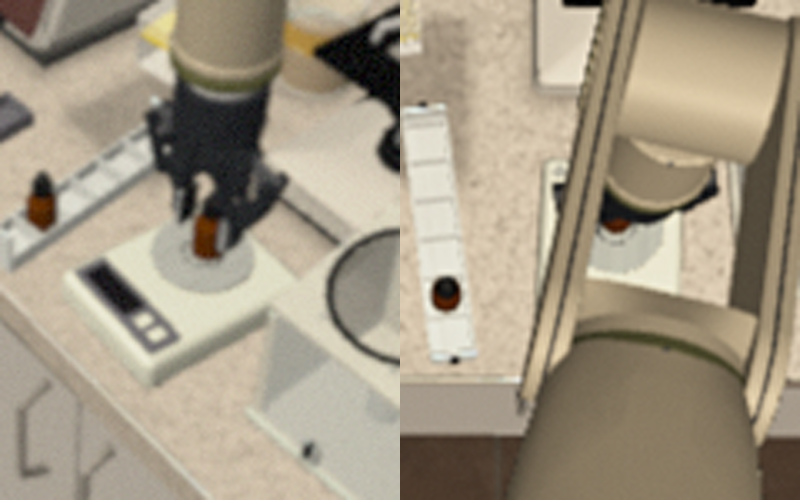

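```bash
python3 -m handwheel '[[[0,0,-0.5],[0,0,0]],[[0,0,-1.2],[0,0,0]],[[0,0,-2.2],[0,0,0]],[[0,0,-3.0],[0,0,0]],[[0,0,-3.4],[0,0,0]]]' >/dev/null
python3 -m handwheel '[[[0,0,0],[0,0,0]],[[0,0,0],[0,0,0]],[[0,0,0],[0,0,0]],[[0,0,0],[0,0,0]],[[0,0,0],[0,0,0]]]'
cat > b.py <<'E'
# brown body blobs in both views, rayed at given z (body middle)
import sys; from h import *
z=float(sys.argv[1])
for n in('scene','top'):
    c=cam(n);h=cv2.cvtColor(c['pixels'],cv2.COLOR_RGB2HSV)
    m=((h[...,0]<14)&(h[...,1]>150)&(h[...,2]>40)).astype(np.uint8)
    k,l,st,ce=cv2.connectedComponentsWithStats(m)
    for i in range(1,k):
        if st[i,4]>12: print(n,st[i].tolist(),ce[i].round(1),'z',z,ray(c,*ce[i],z)[:2].round(4),'z.038',ray(c,*ce[i],.022)[:2].round(4))
E
python3 b.py .08
```

```text
time: 8.8
tcp_pos: [0.4992, -0.0656, 0.2886]
tcp_rot: [0.66, 0.751, -0.001, -0.001]
force: [-0.0, -0.0, 0.4]
width: 0.473
scene [224, 178, 7, 10, 34] [227.  182.7] z 0.08 [0.4312 0.3097] z.038 [0.4691 0.3738]
scene [215, 182, 7, 10, 33] [217.8 186.3] z 0.08 [0.3976 0.3115] z.038 [0.4334 0.3758]
scene [205, 187, 7, 9, 26] [208.  190.2] z 0.08 [0.3623 0.3133] z.038 [0.3958 0.3777]
scene [269, 229, 7, 9, 22] [273.  233.8] z 0.08 [0.4069 0.0348] z.038 [0.4432 0.0814]
scene [319, 235, 7, 12, 25] [320.6 242.2] z 0.08 [ 0.493  -0.0723] z.038 [ 0.5348 -0.0325]
scene [421, 297, 8, 6, 17] [425.  299.6] z 0.08 [ 0.5671 -0.3786] z.038 [ 0.6136 -0.3583]
scene [416, 302, 11, 10, 46] [420.5 306.6] z 0.08 [ 0.5413 -0.3855] z.038 [ 0.5862 -0.3656]
top [406, 86, 4, 9, 14] [406.6  90.2] z 0.08 [ 0.8878 -0.2976] z.038 [ 0.9213 -0.3169]
top [406, 95, 9, 7, 21] [408.7  97.7] z 0.08 [ 0.8622 -0.3025] z.038 [ 0.8944 -0.3221]
top [408, 106, 9, 8, 29] [412.5 109.7] z 0.08 [ 0.8214 -0.3118] z.038 [ 0.8516 -0.3318]
top [424, 111, 7, 4, 16] [426.9 112.9] z 0.08 [ 0.811  -0.3557] z.038 [ 0.8407 -0.3779]
top [441, 192, 12, 11, 60] [446.  197.8] z 0.08 [ 0.539  -0.3924] z.038 [ 0.5552 -0.4164]
top [333, 209, 7, 5, 24] [335.9 211.1] z 0.08 [ 0.4965 -0.067 ] z.038 [ 0.5106 -0.0749]
top [185, 220, 10, 9, 43] [190.2 225.3] z 0.08 [0.451  0.3561] z.038 [0.4629 0.3692]
top [184, 231, 10, 10, 45] [189.2 236.8] z 0.08 [0.4173 0.3571] z.038 [0.4275 0.3703]
top [280, 232, 8, 6, 30] [283.4 234.8] z 0.08 [0.4252 0.086 ] z.038 [0.4357 0.0857]
top [183, 244, 10, 9, 40] [188.6 249.4] z 0.08 [0.3808 0.3568] z.038 [0.3891 0.37  ]
```

Run:
```python
from h import *
a=cam('scene')['pixels'][:,:,::-1]; b=cam('top')['pixels'][:,:,::-1]
g=np.hstack([cv2.resize(x,(400,400),interpolation=cv2.INTER_CUBIC) for x in(a[200:270,285:355],b[180:250,300:370])])
cv2.imwrite('pics/p8.png',g)
```

```text
(no output)
```

View pics/p8.png

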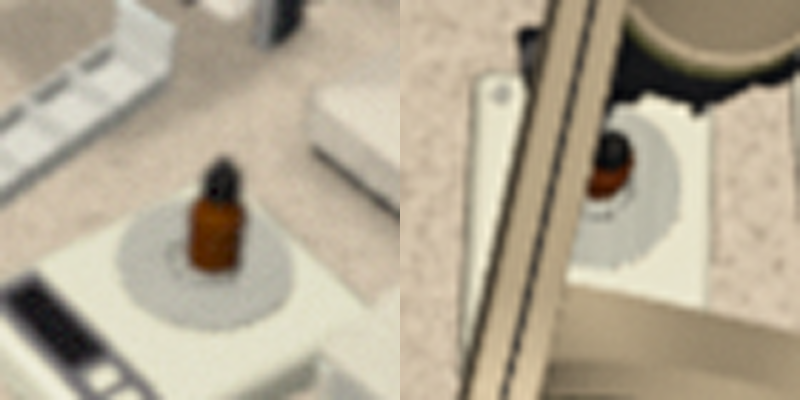

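The bottle stands upright on the pan, in the scene crop near (215,250), with the pan centre near (205,261). I'll turn that offset into mm.

Run:
```python
from h import *
s=cam('scene');t=cam('top')
px=lambda o,x,y:(o[0]+(x+.5)/5.714-.5,o[1]+(y+.5)/5.714-.5)
S=lambda x,y:px((285,200),x,y); T=lambda x,y:px((300,180),x-400,y)
pc=ray(s,*S(205,261),.06);print('scene pan',pc)
print('scene cap top, z.125',ray(s,*S(222,165),.125)[:2]-pc[:2]); print('base front edge->centre z.058',ray(s,*S(215,250),.058)[:2]-pc[:2])
pt=np.array([.5,-.0653]);print('top pan px',proj(t,[.5,-.0653,.06]));print('top cap',ray(t,*T(612,150),.125)[:2]-pt)
for d in(0,.004,.008):
  for n,c in(('s',s),('t',t)):
    print(d,n,[((np.array(proj(c,[p[0]+d,p[1],z]))-((285,200) if n=='s' else (300,180)))*5.714).round(0)+((0,0) if n=='s' else (400,0)) for p,z in(((pc if n=='s' else pt),.125),((pc if n=='s' else pt),.058))])
```

```text
scene pan [ 0.49895617 -0.06730296  0.06      ]
scene cap top, z.125 [ 0.00323894 -0.00099696]
base front edge->centre z.058 [0.0105539  0.00404605]
top pan px [334.38327237 211.52162659]
top cap [0.00079018 0.00172698]
0 s [array([213., 164.]), array([202., 261.])]
0 t [array([613., 149.]), array([596., 181.])]
0.004 s [array([219., 161.]), array([208., 258.])]
0.004 t [array([613., 141.]), array([596., 174.])]
0.008 s [array([226., 157.]), array([214., 254.])]
0.008 t [array([613., 134.]), array([596., 166.])]
```

```bash
python3 -m handwheel '[[[0,0.04,1],[0,0,0]],[[0,0.04,2],[0,0,0]],[[0,0.04,2.8],[0,0,0]],[[0,0.04,3.3],[0,0,0]],[[0,0.04,3.5],[0,0,0]]]' >/dev/null
python3 -m handwheel '[[[0,0,0],[0,0,0]],[[0,0,0],[0,0,0]]]' >/dev/null
python3 -m handwheel '[[[0,0,0],[0,0,0]],[[0,0,0],[0,0,0]],[[0,0,0],[0,0,0]],[[0,0,0],[0,0,0]],[[0,0,0],[0,0,0]]]' -1
python3 -m handwheel '[[[0,0,-0.2],[0,0,0]],[[0,0,-0.7],[0,0,0]],[[0,0,-1.4],[0,0,0]],[[0,0,-2.1],[0,0,0]],[[0,0,-2.1],[0,0,0]]]' >/dev/null
python3 d.py 3 .5874,.105,.23 .5874,.105,.125 .5874,.105,.0965
```

```text
time: 10.3
tcp_pos: [0.5015, -0.0656, 0.1503]
tcp_rot: [0.66, 0.751, 0.0, 0.0]
force: [0.8, -0.6, 0.3]
width: 0.31
t 10.95 p [ 0.5016 -0.0656  0.2349] yaw 97.39 tilt [-0.0008  0.0002] F [-0.4  0.4 -2.6] w 0.312
sd [0.0006 0.0001 0.0013]
.5874,.105,.23 [3.953 2.677 0.122]
.5874,.105,.125 [-1.000e-03  2.000e-03  2.625e+00]
.5874,.105,.0965 [-0.     0.001  0.712]
```

```bash
python3 -m handwheel '[[[0.8,0.54,0],[0,0,0]],[[1.6,1.08,0],[0,0,0]],[[2.4,1.62,0],[0,0,0]],[[3.2,2.16,0],[0,0,0]],[[3.95,2.68,0],[0,0,0]]]' >/dev/null
python3 -m handwheel '[[[0,0,0.7],[0,0,0]],[[0,0,1.4],[0,0,0]],[[0,0,2.0],[0,0,0]],[[0,0,2.5],[0,0,0]],[[0,0,2.5],[0,0,0]]]' >/dev/null
python3 d.py 4 .5874,.105,.112 .5874,.105,.0965
python3 - <<'E'
from h import *
a=cam('scene')['pixels'][:,:,::-1]; b=cam('top')['pixels'][:,:,::-1]
g=np.hstack([cv2.resize(x,(400,400),interpolation=cv2.INTER_CUBIC) for x in(a[185:255,255:325],b[160:230,250:320])])
cv2.imwrite('pics/p9.png',g)
E
```

```text
t 12.15 p [0.5865 0.1049 0.1331] yaw 97.39 tilt [0.0013 0.0001] F [-0.   0.2 -0.3] w 0.313
sd [0.0011 0.0001 0.0016]
.5874,.105,.112 [-0.     0.022  0.527]
.5874,.105,.0965 [ 0.    -0.     0.387]
```

View pics/p9.png

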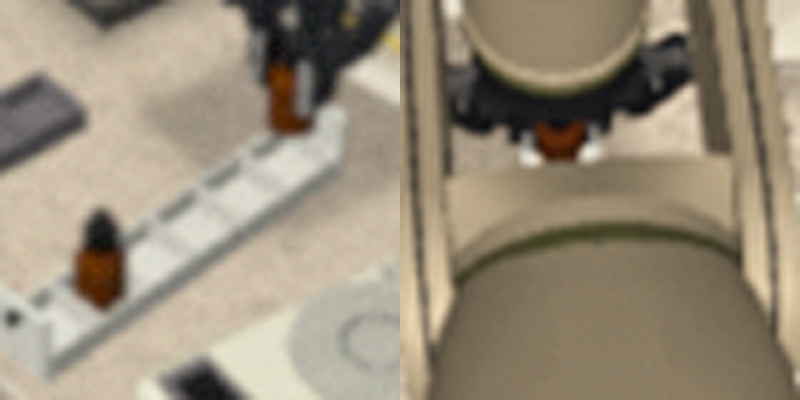

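```bash
python3 -m handwheel '[[[0,0,0.3],[0,0,0]],[[0,0,0.5],[0,0,0]],[[0,0,0.5],[0,0,0]]]'
python3 -m handwheel '[[[0,0,0.15],[0,0,0]],[[0,0,0.15],[0,0,0]],[[0,0,0.15],[0,0,0]]]'
python3 -m handwheel '[[[0,0,0.15],[0,0,0]],[[0,0,0.15],[0,0,0]],[[0,0,0.15],[0,0,0]]]'
python3 d.py 4 .5874,.105,.0965
```

```text
time: 12.55
tcp_pos: [0.5859, 0.1048, 0.1117]
tcp_rot: [0.66, 0.751, -0.001, -0.001]
force: [-0.5, -0.1, -0.8]
width: 0.309
time: 12.85
tcp_pos: [0.5871, 0.105, 0.1077]
tcp_rot: [0.66, 0.751, -0.0, -0.0]
force: [0.5, -0.0, -0.8]
width: 0.309
time: 13.15
tcp_pos: [0.587, 0.105, 0.1016]
tcp_rot: [0.66, 0.751, -0.0, -0.0]
force: [0.3, -0.7, -1.4]
width: 0.308
t 13.35 p [0.5873 0.105  0.102 ] yaw 97.39 tilt [0.0004 0.    ] F [ 0.9  0.9 -0.5] w 0.309
sd [0.0001 0.     0.0001]
.5874,.105,.0965 [0.    0.003 0.137]
```

```bash
python3 -m handwheel '[[[0,0,0.07],[0,0,0]],[[0,0,0.15],[0,0,0]],[[0,0,0.15],[0,0,0]],[[0,0,0.15],[0,0,0]]]'
python3 -m handwheel '[[[0,0,0],[0,0,0]],[[0,0,0],[0,0,0]],[[0,0,0],[0,0,0]]]' -0.1
python3 -m handwheel '[[[0,0,-0.5],[0,0,0]],[[0,0,-1.2],[0,0,0]],[[0,0,-2.2],[0,0,0]],[[0,0,-3.2],[0,0,0]],[[0,0,-4.2],[0,0,0]]]' 
python3 d.py 3 .53,-.380,.30 .53,-.38,.172
```

```text
time: 13.75
tcp_pos: [0.5877, 0.105, 0.0972]
tcp_rot: [0.66, 0.751, 0.0, 0.0]
force: [-5.4, -0.6, 9.7]
width: 0.313
time: 14.05
tcp_pos: [0.587, 0.105, 0.0956]
tcp_rot: [0.66, 0.751, -0.0, -0.0]
force: [0.4, 0.2, 1.1]
width: 0.45
time: 14.55
tcp_pos: [0.5869, 0.105, 0.265]
tcp_rot: [0.66, 0.751, -0.0, -0.0]
force: [1.3, -1.1, 0.3]
width: 0.45
t 14.7 p [0.5897 0.1052 0.2712] yaw 97.39 tilt [0.0074 0.0006] F [-0.  -0.2 -0.4] w 0.457
sd [0.0004 0.0001 0.0023]
.53,-.380,.30 [-11.838  -3.035  -0.74 ]
.53,-.38,.172 [ 1.0e-03 -2.4e-02  3.2e+00]
```

```bash
python3 -m handwheel '[[[-1.1,-0.3,-0.4],[0,0,0]],[[-2.25,-0.6,-0.9],[0,0,0]],[[-3.4,-0.9,-0.9],[0,0,0]],[[-4.6,-1.2,-0.9],[0,0,0]],[[-5.8,-1.5,-0.9],[0,0,0]]]' 0.06 >/dev/null
python3 -m handwheel '[[[-1.2,-0.3,0],[0,0,0]],[[-2.4,-0.6,0],[0,0,0]],[[-3.6,-0.9,0],[0,0,0]],[[-4.8,-1.2,0],[0,0,0]],[[-6.04,-1.48,0],[0,0,0]]]' >/dev/null
python3 -m handwheel '[[[0,0,0],[0,0,0]],[[0,0,0],[0,0,0]],[[0,0,0],[0,0,0]],[[0,0,0],[0,0,0]],[[0,0,0],[0,0,0]]]' >/dev/null
python3 d.py 2 .5305,-.380,.21 .5305,-.38,.174
```

```text
t 16.3 p [ 0.5305 -0.3781  0.3002] yaw 97.47 tilt [ 0.0004 -0.0002] F [ 0.3 -0.2 -0.4] w 0.53
sd [0.     0.0001 0.    ]
.5305,-.380,.21 [-0.045 -0.006  2.255]
.5305,-.38,.174 [ 0.  -0.   0.9]
```

```bash
python3 -m handwheel '[[[-0.05,0,0.8],[0,0,0]],[[-0.05,0,1.6],[0,0,0]],[[-0.05,0.01,2.2],[0,0,0]],[[-0.05,0.01,2.2],[0,0,0]],[[-0.05,0.01,2.2],[0,0,0]]]'
python3 -m handwheel '[[[0,0,0.4],[0,0,0]],[[0,0,0.8],[0,0,0]],[[0,0,0.95],[0,0,0]],[[0,0,0.95],[0,0,0]],[[0,0,0.95],[0,0,0]]]'
python3 -m handwheel '[[[0,0,0],[0,0,0]],[[0,0,0],[0,0,0]],[[0,0,0],[0,0,0]],[[0,0,0],[0,0,0]],[[0,0,0],[0,0,0]]]' -1
python3 d.py 2
```

```text
time: 16.8
tcp_pos: [0.5307, -0.3807, 0.2123]
tcp_rot: [0.66, 0.751, -0.0, -0.0]
force: [-0.6, 0.0, 0.5]
width: 0.53
time: 17.3
tcp_pos: [0.5305, -0.381, 0.1735]
tcp_rot: [0.66, 0.751, 0.0, -0.0]
force: [-0.7, 0.6, 1.3]
width: 0.532
time: 17.8
tcp_pos: [0.5309, -0.3812, 0.1744]
tcp_rot: [0.66, 0.751, 0.0, 0.0]
force: [0.7, 0.2, 3.8]
width: 0.313
t 17.9 p [ 0.5309 -0.3812  0.1745] yaw 97.4 tilt [ 0.0008 -0.0005] F [1.4 0.2 4.8] w 0.311
sd [0. 0. 0.]
```

```bash
python3 -m handwheel '[[[0,0,-0.3],[0,0,0]],[[0,0,-1],[0,0,0]],[[0,0,-2],[0,0,0]],[[0,0,-3],[0,0,0]],[[0,0,-3],[0,0,0]]]'
python3 -m handwheel '[[[0.8,0.03,0],[0,0,0]],[[1.6,0.06,0],[0,0,0]],[[2.4,0.09,0],[0,0,0]],[[3.2,0.12,0],[0,0,0]],[[4,0.13,0],[0,0,0]]]' >/dev/null
python3 -m handwheel '[[[0.8,0.03,0],[0,0,0]],[[1.6,0.06,0],[0,0,0]],[[2.4,0.09,0],[0,0,0]],[[3.2,0.12,0],[0,0,0]],[[3.93,0.12,0],[0,0,0]]]' >/dev/null
python3 -m handwheel '[[[0,0,0.8],[0,0,0]],[[0,0,1.6],[0,0,0]],[[0,0,2.4],[0,0,0]],[[0,0,3],[0,0,0]],[[0,0,3],[0,0,0]]]' >/dev/null
python3 -m handwheel '[[[0,0,0],[0,0,0]],[[0,0,0],[0,0,0]],[[0,0,0],[0,0,0]]]' >/dev/null
python3 d.py 2 .499,-.0655,.1535
```

```text
time: 18.4
tcp_pos: [0.5325, -0.3827, 0.3025]
tcp_rot: [0.66, 0.751, 0.0, 0.006]
force: [1.0, -0.4, -0.2]
width: 0.312
t 20.3 p [ 0.5006 -0.0655  0.1755] yaw 97.39 tilt [ 0.0022 -0.0006] F [ 0.5 -0.4 -1. ] w 0.312
sd [0.0001 0.     0.0002]
.499,-.0655,.1535 [ 0.006 -0.042  0.55 ]
```

```bash
python3 -m handwheel '[[[0,-0.02,0.2],[0,0,0]],[[0,-0.02,0.45],[0,0,0]],[[0,-0.02,0.45],[0,0,0]],[[0,-0.02,0.45],[0,0,0]]]'
python3 -m handwheel '[[[0,0,0.05],[0,0,0]],[[0,0,0.1],[0,0,0]],[[0,0,0.1],[0,0,0]]]'
python3 -m handwheel '[[[0,0,0],[0,0,0]],[[0,0,0],[0,0,0]],[[0,0,0],[0,0,0]],[[0,0,0],[0,0,0]]]' -0.05
python3 d.py 2
python3 -m handwheel '[[[0,0,-0.5],[0,0,0]],[[0,0,-1.2],[0,0,0]],[[0,0,-2.2],[0,0,0]],[[0,0,-3.0],[0,0,0]],[[0,0,-3.4],[0,0,0]]]' >/dev/null
python3 -m handwheel '[[[0,0,0],[0,0,0]],[[0,0,0],[0,0,0]],[[0,0,0],[0,0,0]],[[0,0,0],[0,0,0]],[[0,0,0],[0,0,0]]]' 
python3 -m handwheel '[[[0,0,0],[0,0,0]],[[0,0,0],[0,0,0]],[[0,0,0],[0,0,0]],[[0,0,0],[0,0,0]],[[0,0,0],[0,0,0]]]'
python3 - <<'E'
from h import *
a=cam('scene')['pixels'][:,:,::-1]; b=cam('top')['pixels'][:,:,::-1]
g=np.hstack([cv2.resize(x,(400,400),interpolation=cv2.INTER_CUBIC) for x in(a[200:270,285:355],b[180:250,300:370])])
cv2.imwrite('pics/p10.png',g)
E
```

```text
time: 20.7
tcp_pos: [0.4984, -0.0652, 0.155]
tcp_rot: [0.66, 0.751, -0.0, -0.001]
force: [-0.0, 0.9, -0.5]
width: 0.31
time: 21.0
tcp_pos: [0.499, -0.0654, 0.1518]
tcp_rot: [0.66, 0.751, -0.0, -0.0]
force: [-1.2, -0.3, -0.4]
width: 0.312
time: 21.4
tcp_pos: [0.499, -0.0654, 0.152]
tcp_rot: [0.66, 0.751, 0.0, 0.0]
force: [0.2, -1.2, 0.7]
width: 0.476
t 21.5 p [ 0.499  -0.0654  0.152 ] yaw 97.39 tilt [ 0.0001 -0.    ] F [ 0.4  0.4 -0.5] w 0.474
sd [0. 0. 0.]
time: 22.5
tcp_pos: [0.4985, -0.0653, 0.2866]
tcp_rot: [0.66, 0.751, -0.001, -0.001]
force: [0.1, 0.3, -0.7]
width: 0.472
time: 23.0
tcp_pos: [0.499, -0.0654, 0.288]
tcp_rot: [0.66, 0.751, 0.0, 0.0]
force: [-0.5, 0.1, 0.5]
width: 0.474
```

View pics/p10.png

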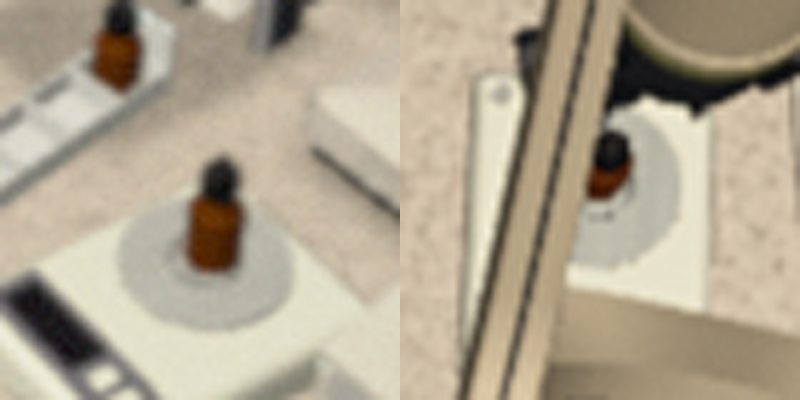

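```bash
python3 -m handwheel '[[[0,0.04,1],[0,0,0]],[[0,0.04,2],[0,0,0]],[[0,0.04,2.8],[0,0,0]],[[0,0.04,3.3],[0,0,0]],[[0,0.04,3.43],[0,0,0]]]' >/dev/null
python3 -m handwheel '[[[0,0,0],[0,0,0]],[[0,0,0],[0,0,0]]]' >/dev/null
python3 -m handwheel '[[[0,0,0],[0,0,0]],[[0,0,0],[0,0,0]],[[0,0,0],[0,0,0]],[[0,0,0],[0,0,0]],[[0,0,0],[0,0,0]]]' -1
python3 -m handwheel '[[[0,0,-0.2],[0,0,0]],[[0,0,-0.7],[0,0,0]],[[0,0,-1.4],[0,0,0]],[[0,0,-2.1],[0,0,0]],[[0,0,-2.1],[0,0,0]]]' >/dev/null
python3 -m handwheel '[[[0.8,0.36,0],[0,0,0]],[[1.6,0.72,0],[0,0,0]],[[2.4,1.08,0],[0,0,0]],[[3.2,1.44,0],[0,0,0]],[[3.95,1.77,0],[0,0,0]]]' >/dev/null
python3 -m handwheel '[[[0,0,0.7],[0,0,0]],[[0,0,1.4],[0,0,0]],[[0,0,2.0],[0,0,0]],[[0,0,2.5],[0,0,0]],[[0,0,2.5],[0,0,0]]]' >/dev/null
python3 -m handwheel '[[[0,0,0],[0,0,0]],[[0,0,0],[0,0,0]],[[0,0,0],[0,0,0]]]' >/dev/null
python3 d.py 2 .5507,.1003,.112
```

```text
time: 24.3
tcp_pos: [0.5008, -0.0652, 0.151]
tcp_rot: [0.66, 0.751, 0.0, 0.0]
force: [1.7, 0.1, 0.7]
width: 0.306
t 26.2 p [0.5512 0.1007 0.1361] yaw 97.38 tilt [0.002  0.0002] F [ 0.2 -0.2  0. ] w 0.305
sd [0.0001 0.     0.0001]
.5507,.1003,.112 [-0.007 -0.016  0.602]
```

```bash
python3 -m handwheel '[[[0,-0.01,0.3],[0,0,0]],[[0,-0.01,0.6],[0,0,0]],[[0,-0.01,0.6],[0,0,0]],[[0,-0.01,0.6],[0,0,0]]]'
python3 -m handwheel '[[[0,0,0.1],[0,0,0]],[[0,0,0.2],[0,0,0]],[[0,0,0.2],[0,0,0]],[[0,0,0.2],[0,0,0]]]'
python3 d.py 2 .5507,.1003,.0975
```

```text
time: 26.6
tcp_pos: [0.5492, 0.1005, 0.1095]
tcp_rot: [0.66, 0.751, -0.001, -0.001]
force: [-0.4, -0.2, -0.2]
width: 0.31
time: 27.0
tcp_pos: [0.55, 0.1006, 0.1026]
tcp_rot: [0.66, 0.751, -0.0, -0.0]
force: [-0.1, 0.2, -0.6]
width: 0.312
t 27.1 p [0.5501 0.1006 0.1028] yaw 97.39 tilt [ 0.0003 -0.    ] F [ 0.8  0.9 -0.6] w 0.312
sd [0.     0.     0.0001]
.5507,.1003,.0975 [-0.009  0.013  0.133]
```

```bash
python3 -m handwheel '[[[0,0,0.07],[0,0,0]],[[0,0,0.14],[0,0,0]],[[0,0,0.14],[0,0,0]],[[0,0,0.14],[0,0,0]]]'
python3 -m handwheel '[[[0,0,0],[0,0,0]],[[0,0,0],[0,0,0]],[[0,0,0],[0,0,0]]]' -0.1
python3 -m handwheel '[[[0,0,-0.5],[0,0,0]],[[0,0,-1.2],[0,0,0]],[[0,0,-2.2],[0,0,0]],[[0,0,-3.2],[0,0,0]],[[0,0,-3.4],[0,0,0]]]' >/dev/null
python3 -m handwheel '[[[0,0,0],[0,0,0]],[[0,0,0],[0,0,0]],[[0,0,0],[0,0,0]]]' >/dev/null
python3 d.py 2
python3 b.py .08 | cut -d z -f 1,3
python3 - <<'E'
from h import *
a=cam('scene')['pixels'][:,:,::-1]; b=cam('top')['pixels'][:,:,::-1]
g=np.hstack([cv2.resize(x,(400,400),interpolation=cv2.INTER_CUBIC) for x in(a[150:250,190:290],b[180:280,160:260])])
cv2.imwrite('pics/p11.png',g)
E
```

```text
time: 27.5
tcp_pos: [0.5505, 0.1006, 0.0977]
tcp_rot: [0.66, 0.751, 0.0, 0.0]
force: [-1.2, 0.6, 6.0]
width: 0.31
time: 27.8
tcp_pos: [0.5499, 0.1006, 0.0968]
tcp_rot: [0.66, 0.751, -0.0, -0.0]
force: [-0.5, 0.0, -0.6]
width: 0.45
t 28.7 p [0.549  0.1005 0.2308] yaw 97.39 tilt [-0.0034 -0.0003] F [0.9 0.1 0.5] w 0.453
sd [0.0001 0.     0.0001]
scene [224, 179, 7, 9, 37] [227.1 182.6] z.038 [0.4696 0.374 ]
scene [215, 182, 7, 10, 34] [218.  186.3] z.038 [0.434  0.3754]
scene [205, 187, 8, 9, 29] [208.3 190.4] z.038 [0.3963 0.3761]
scene [294, 205, 14, 16, 62] [300.  213.1] z.038 [0.569  0.1042]
top [406, 92, 8, 10, 23] [408.   96.9] z.038 [ 0.8973 -0.32  ]
top [407, 103, 4, 11, 18] [408.3 108.2] z.038 [ 0.8567 -0.3183]
top [410, 107, 7, 7, 19] [413.6 110.2] z.038 [ 0.8498 -0.3351]
top [274, 185, 7, 7, 36] [277.2 187.7] z.038 [0.584  0.1058]
top [275, 196, 8, 7, 38] [278.6 199.2] z.038 [0.5472 0.1012]
top [185, 220, 10, 9, 43] [190.2 225.3] z.038 [0.4629 0.3692]
top [184, 232, 10, 9, 44] [189.2 236.9] z.038 [0.4271 0.3703]
top [183, 244, 10, 9, 41] [188.7 249.3] z.038 [0.3895 0.3697]
```

View pics/p11.png

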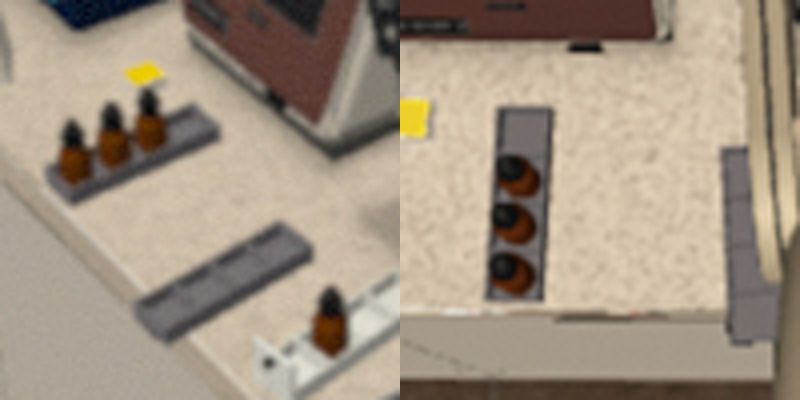

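```bash
python3 -m handwheel '[[[0.7,-0.12,0],[0,0,0]],[[1.4,-0.23,0],[0,0,0]],[[2.1,-0.35,0],[0,0,0]],[[2.8,-0.46,0],[0,0,0]],[[3.5,-0.58,0],[0,0,0]]]' 0.06 >/dev/null
python3 -m handwheel '[[[0.7,-0.12,0.2],[0,0,0]],[[1.4,-0.23,0.4],[0,0,0]],[[2.1,-0.35,0.8],[0,0,0]],[[2.8,-0.46,0.8],[0,0,0]],[[3.46,-0.57,0.8],[0,0,0]]]'  >/dev/null
python3 -m handwheel '[[[0,0,0],[0,0,0]],[[0,0,0],[0,0,0]],[[0,0,0],[0,0,0]],[[0,0,0],[0,0,0]]]' >/dev/null
python3 d.py 2 .468,.3705,.0955
```

```text
t 30.4 p [0.469  0.3699 0.2012] yaw 97.32 tilt [ 0.0002 -0.    ] F [ 0.1 -0.4 -0.1] w 0.532
sd [0. 0. 0.]
.468,.3705,.0955 [ 0.018 -0.024  2.641]
```

```bash
python3 -m handwheel '[[[0.02,-0.02,0.8],[0,0,0]],[[0.02,-0.02,1.6],[0,0,0]],[[0.02,-0.02,2.3],[0,0,0]],[[0.02,-0.02,2.64],[0,0,0]],[[0.02,-0.02,2.64],[0,0,0]]]'
python3 -m handwheel '[[[0,0,0],[0,0,0]],[[0,0,0],[0,0,0]]]'
python3 -m handwheel '[[[0,0,0],[0,0,0]],[[0,0,0],[0,0,0]],[[0,0,0],[0,0,0]],[[0,0,0],[0,0,0]],[[0,0,0],[0,0,0]]]' -1
python3 -m handwheel '[[[0,0,-0.2],[0,0,0]],[[0,0,-0.9],[0,0,0]],[[0,0,-1.8],[0,0,0]],[[0,0,-2.6],[0,0,0]],[[0,0,-2.6],[0,0,0]]]' >/dev/null
python3 -m handwheel '[[[0,0,0],[0,0,0]],[[0,0,0],[0,0,0]]]' >/dev/null
python3 d.py 2 .514,.0955,.20
python3 b.py .128 | cut -c 1-70 |grep scene
```

```text
time: 30.9
tcp_pos: [0.4665, 0.3702, 0.0931]
tcp_rot: [0.66, 0.751, -0.002, -0.001]
force: [0.6, -0.1, 1.4]
width: 0.529
time: 31.1
tcp_pos: [0.469, 0.3722, 0.0977]
tcp_rot: [0.66, 0.751, 0.002, 0.0]
force: [0.4, 0.2, -0.4]
width: 0.532
time: 31.6
tcp_pos: [0.4688, 0.3722, 0.0976]
tcp_rot: [0.66, 0.751, 0.002, 0.0]
force: [-0.6, -0.1, 5.3]
width: 0.312
t 32.4 p [0.4669 0.3709 0.1978] yaw 97.39 tilt [-0.0026 -0.0017] F [-0.1  0.3 -0.3] w 0.307
sd [0.     0.     0.0001]
.514,.0955,.20 [-6.979  0.282 -0.047]
scene [221, 154, 8, 11, 26] [223.7 159.7] z 0.128 [0.4575 0.3642] z.03
scene [214, 183, 8, 9, 31] [217.9 187.4] z 0.128 [0.3655 0.2537] z.038
scene [205, 187, 7, 9, 37] [208.  190.8] z 0.128 [0.3331 0.2576] z.038
scene [294, 206, 15, 13, 72] [301.3 211.8] z 0.128 [0.4955 0.0184] z.0
scene [269, 231, 7, 7, 22] [272. 234.] z 0.128 [ 0.3744 -0.0028] z.038
```

```bash
python3 -m handwheel '[[[-0.7,0.03,0],[0,0,0]],[[-1.4,0.06,0],[0,0,0]],[[-2.1,0.09,0],[0,0,0]],[[-2.8,0.11,0],[0,0,0]],[[-3.5,0.13,0],[0,0,0]]]' >/dev/null
python3 -m handwheel '[[[-0.7,0.03,0],[0,0,0]],[[-1.4,0.06,0],[0,0,0]],[[-2.1,0.09,0],[0,0,0]],[[-2.8,0.11,0],[0,0,0]],[[-3.47,0.14,0],[0,0,0]]]' >/dev/null
python3 -m handwheel '[[[0,0,0.5],[0,0,0]],[[0,0,1],[0,0,0]],[[0,0,1.5],[0,0,0]],[[0,0,1.5],[0,0,0]],[[0,0,1.5],[0,0,0]]]' >/dev/null
python3 -m handwheel '[[[0,0,0],[0,0,0]],[[0,0,0],[0,0,0]],[[0,0,0],[0,0,0]]]' >/dev/null
python3 d.py 2 .514,.0955,.114
```

```text
t 34.4 p [0.5147 0.0965 0.1402] yaw 97.4 tilt [0.001  0.0001] F [-0.3  0.3 -0.4] w 0.308
sd [0.0001 0.     0.0001]
.514,.0955,.114 [-0.021 -0.021  0.656]
```

```bash
python3 -m handwheel '[[[-0.02,0,0.3],[0,0,0]],[[-0.02,0,0.65],[0,0,0]],[[-0.02,0,0.65],[0,0,0]],[[-0.02,0,0.65],[0,0,0]]]'
python3 -m handwheel '[[[0,0,0.1],[0,0,0]],[[0,0,0.25],[0,0,0]],[[0,0,0.25],[0,0,0]],[[0,0,0.25],[0,0,0]]]'
python3 d.py 2 .514,.0955,.0985
```

```text
time: 34.8
tcp_pos: [0.514, 0.0955, 0.1123]
tcp_rot: [0.66, 0.751, -0.0, -0.0]
force: [0.1, 0.4, -1.0]
width: 0.312
time: 35.2
tcp_pos: [0.5143, 0.0956, 0.1033]
tcp_rot: [0.66, 0.751, -0.0, -0.0]
force: [0.8, -0.4, -1.5]
width: 0.311
t 35.3 p [0.5143 0.0956 0.1035] yaw 97.39 tilt [-0.0002 -0.    ] F [ 0.2 -0.1 -1.9] w 0.31
sd [0. 0. 0.]
.514,.0955,.0985 [-0.    -0.008  0.124]
```

```bash
python3 -m handwheel '[[[0,0,0.07],[0,0,0]],[[0,0,0.13],[0,0,0]],[[0,0,0.13],[0,0,0]],[[0,0,0.13],[0,0,0]]]'
python3 -m handwheel '[[[0,0,0],[0,0,0]],[[0,0,0],[0,0,0]],[[0,0,0],[0,0,0]]]' -0.1
python3 -m handwheel '[[[0,0,-0.5],[0,0,0]],[[0,0,-1.2],[0,0,0]],[[0,0,-2],[0,0,0]],[[0,0,-2.6],[0,0,0]],[[0,0,-2.6],[0,0,0]]]' >/dev/null
python3 -m handwheel '[[[0.71,-0.12,0],[0,0,0]],[[1.42,-0.23,0],[0,0,0]],[[2.1,-0.35,0],[0,0,0]],[[2.8,-0.46,0],[0,0,0]],[[3.54,-0.58,0],[0,0,0]]]' 0.06 >/dev/null
python3 -m handwheel '[[[0.71,-0.12,0],[0,0,0]],[[1.42,-0.23,0],[0,0,0]],[[2.1,-0.35,0],[0,0,0]],[[2.8,-0.46,0],[0,0,0]],[[3.54,-0.58,0],[0,0,0]]]'  >/dev/null
python3 -m handwheel '[[[0,0,0],[0,0,0]],[[0,0,0],[0,0,0]],[[0,0,0],[0,0,0]],[[0,0,0],[0,0,0]]]' >/dev/null
python3 d.py 2 .431,.3705,.0955
python3 b.py .022 | cut -d z -f 1,3
```

```text
time: 35.7
tcp_pos: [0.5143, 0.0956, 0.0982]
tcp_rot: [0.66, 0.751, -0.0, -0.0]
force: [1.0, 1.7, -2.1]
width: 0.309
time: 36.0
tcp_pos: [0.5144, 0.0955, 0.0984]
tcp_rot: [0.66, 0.751, -0.0, -0.0]
force: [0.0, -0.1, 0.0]
width: 0.454
t 38.0 p [0.4323 0.3696 0.2022] yaw 97.32 tilt [-0.0001 -0.0002] F [ 0.2  0.7 -0.5] w 0.533
sd [0.     0.     0.0001]
.431,.3705,.0955 [ 0.027 -0.029  2.667]
scene [215, 182, 7, 4, 13] [218.5 183.6] z.038 [0.4431 0.387 ]
scene [205, 187, 7, 9, 35] [208. 191.] z.038 [0.3937 0.3743]
scene [214, 186, 8, 6, 26] [217.3 188.3] z.038 [0.4265 0.3678]
scene [296, 205, 13, 11, 54] [302.6 210.7] z.038 [0.5833 0.1079]
scene [285, 212, 16, 14, 50] [292.2 219.7] z.038 [0.5298 0.0952]
scene [269, 229, 7, 9, 34] [272.5 233.2] z.038 [0.4436 0.0842]
top [406, 93, 8, 9, 28] [409.3  96.5] z.038 [ 0.8986 -0.3243]
top [407, 106, 10, 9, 39] [410.8 109.8] z.038 [ 0.851  -0.3262]
top [274, 184, 7, 8, 35] [277.1 187.7] z.038 [0.5839 0.1059]
top [275, 196, 8, 7, 39] [278.6 199.2] z.038 [0.547  0.1011]
top [277, 209, 8, 6, 29] [280.4 211.4] z.038 [0.5082 0.0953]
top [280, 232, 8, 6, 30] [283.4 234.8] z.038 [0.4357 0.0857]
top [184, 236, 8, 5, 25] [187.9 238.3] z.038 [0.4228 0.3739]
```

```bash
python3 -m handwheel '[[[0.02,-0.03,0.8],[0,0,0]],[[0.02,-0.03,1.6],[0,0,0]],[[0.02,-0.03,2.3],[0,0,0]],[[0.02,-0.03,2.7],[0,0,0]],[[0.02,-0.03,2.7],[0,0,0]]]' >/dev/null
python3 -m handwheel '[[[0,0,0],[0,0,0]],[[0,0,0],[0,0,0]]]'
python3 -m handwheel '[[[0,0,0],[0,0,0]],[[0,0,0],[0,0,0]],[[0,0,0],[0,0,0]],[[0,0,0],[0,0,0]],[[0,0,0],[0,0,0]]]' -1
python3 -m handwheel '[[[0,0,-0.2],[0,0,0]],[[0,0,-0.9],[0,0,0]],[[0,0,-1.8],[0,0,0]],[[0,0,-2.6],[0,0,0]],[[0,0,-2.6],[0,0,0]]]' >/dev/null
python3 -m handwheel '[[[-0.71,0.03,0],[0,0,0]],[[-1.42,0.06,0],[0,0,0]],[[-2.1,0.09,0],[0,0,0]],[[-2.8,0.11,0],[0,0,0]],[[-3.54,0.12,0],[0,0,0]]]' >/dev/null
python3 -m handwheel '[[[-0.71,0.03,0],[0,0,0]],[[-1.42,0.06,0],[0,0,0]],[[-2.1,0.09,0],[0,0,0]],[[-2.8,0.11,0],[0,0,0]],[[-3.55,0.13,0],[0,0,0]]]' >/dev/null
python3 -m handwheel '[[[0,0,0.5],[0,0,0]],[[0,0,1],[0,0,0]],[[0,0,1.5],[0,0,0]],[[0,0,1.5],[0,0,0]],[[0,0,1.5],[0,0,0]]]' >/dev/null
python3 -m handwheel '[[[0,0,0],[0,0,0]],[[0,0,0],[0,0,0]],[[0,0,0],[0,0,0]]]' >/dev/null
python3 d.py 2 .4774,.0907,.114
```

```text
time: 38.8
tcp_pos: [0.4318, 0.3719, 0.0963]
tcp_rot: [0.66, 0.751, 0.002, 0.0]
force: [0.6, 1.0, 0.2]
width: 0.531
time: 39.3
tcp_pos: [0.4318, 0.3719, 0.0964]
tcp_rot: [0.66, 0.751, 0.002, 0.0]
force: [-1.7, -0.8, 6.3]
width: 0.31
t 41.7 p [0.4775 0.0912 0.139 ] yaw 97.4 tilt [0.001  0.0001] F [-0.3  0.2 -0.9] w 0.31
sd [0.0001 0.     0.0001]
.4774,.0907,.114 [-0.012 -0.004  0.625]
```

```bash
python3 -m handwheel '[[[-0.01,0,0.3],[0,0,0]],[[-0.01,0,0.65],[0,0,0]],[[-0.01,0,0.65],[0,0,0]],[[-0.01,0,0.65],[0,0,0]]]'
python3 -m handwheel '[[[0,0,0.1],[0,0,0]],[[0,0,0.25],[0,0,0]],[[0,0,0.25],[0,0,0]],[[0,0,0.25],[0,0,0]]]'
python3 d.py 2 .4774,.0907,.0977
```

```text
time: 42.1
tcp_pos: [0.4768, 0.0907, 0.1109]
tcp_rot: [0.66, 0.751, -0.0, -0.0]
force: [3.5, -0.6, -1.8]
width: 0.311
time: 42.5
tcp_pos: [0.4771, 0.0907, 0.1019]
tcp_rot: [0.66, 0.751, -0.0, -0.0]
force: [3.9, 1.7, -1.6]
width: 0.31
t 42.6 p [0.4771 0.0907 0.1022] yaw 97.39 tilt [-0.0001 -0.    ] F [ 3.9  0.4 -2.8] w 0.309
sd [0.     0.     0.0001]
.4774,.0907,.0977 [-0.002  0.008  0.111]
```

```bash
python3 -m handwheel '[[[0,0.03,0],[0,0,0]],[[0,0.03,0.1],[0,0,0]],[[0,0.03,0.1],[0,0,0]],[[0,0.03,0.1],[0,0,0]]]'
python3 -m handwheel '[[[0,0,0],[0,0,0]],[[0,0,0],[0,0,0]],[[0,0,0],[0,0,0]]]' -0.1
python3 -m handwheel '[[[0,0,-0.5],[0,0,0]],[[0,0,-1.2],[0,0,0]],[[0,0,-2],[0,0,0]],[[0,0,-2.6],[0,0,0]],[[0,0,-2.6],[0,0,0]]]' >/dev/null
python3 -m handwheel '[[[0.71,-0.12,0],[0,0,0]],[[1.42,-0.23,0],[0,0,0]],[[2.1,-0.35,0],[0,0,0]],[[2.8,-0.46,0],[0,0,0]],[[3.6,-0.6,0],[0,0,0]]]' 0.06 >/dev/null
python3 -m handwheel '[[[0.71,-0.12,0],[0,0,0]],[[1.42,-0.23,0],[0,0,0]],[[2.1,-0.35,0],[0,0,0]],[[2.8,-0.46,0],[0,0,0]],[[3.6,-0.6,0],[0,0,0]]]'  >/dev/null
python3 -m handwheel '[[[0,0,0],[0,0,0]],[[0,0,0],[0,0,0]],[[0,0,0],[0,0,0]],[[0,0,0],[0,0,0]]]' >/dev/null
python3 d.py 2 .3935,.3705,.0955
python3 b.py .022 | cut -d z -f 1,3
```

```text
time: 43.0
tcp_pos: [0.4778, 0.0908, 0.0979]
tcp_rot: [0.66, 0.751, -0.0, -0.0]
force: [-0.3, 0.4, -1.1]
width: 0.312
time: 43.3
tcp_pos: [0.4784, 0.0909, 0.0984]
tcp_rot: [0.66, 0.751, 0.0, 0.0]
force: [0.1, 0.4, 0.3]
width: 0.447
t 45.3 p [0.394  0.3695 0.2022] yaw 97.32 tilt [-0.     -0.0002] F [-0.1 -0.4  0.9] w 0.528
sd [0.     0.0001 0.0001]
.3935,.3705,.0955 [ 0.027 -0.009  2.667]
scene [205, 187, 7, 9, 32] [207.9 191. ] z.038 [0.3934 0.3743]
scene [292, 205, 16, 16, 64] [299.7 213.3] z.038 [0.5678 0.1041]
scene [286, 217, 7, 9, 26] [289.3 221.1] z.038 [0.5184 0.0956]
scene [273, 220, 14, 12, 48] [280.2 226.8] z.038 [0.4795 0.0922]
scene [269, 233, 7, 5, 20] [272.2 234.8] z.038 [0.4389 0.0792]
top [409, 70, 6, 6, 15] [411.4  72.5] z.038 [ 0.9865 -0.3367]
top [406, 94, 6, 8, 16] [407.2  97.3] z.038 [ 0.8957 -0.3171]
top [407, 107, 10, 8, 38] [411.6 110.1] z.038 [ 0.85   -0.3286]
top [424, 111, 13, 5, 18] [429.8 112.9] z.038 [ 0.8407 -0.3873]
top [274, 184, 7, 8, 35] [277.1 187.7] z.038 [0.5839 0.1059]
top [275, 196, 8, 7, 39] [278.6 199.2] z.038 [0.547  0.1011]
top [277, 209, 8, 6, 29] [280.4 211.4] z.038 [0.5082 0.0953]
top [279, 221, 7, 5, 25] [282.  223.4] z.038 [0.471  0.0901]
top [280, 232, 8, 6, 30] [283.4 234.8] z.038 [0.4357 0.0857]
top [183, 250, 7, 4, 13] [186.2 251.3] z.038 [0.3833 0.3768]
```

```bash
python3 -m handwheel '[[[0.02,-0.03,0.8],[0,0,0]],[[0.02,-0.03,1.6],[0,0,0]],[[0.02,-0.03,2.3],[0,0,0]],[[0.02,-0.03,2.7],[0,0,0]],[[0.02,-0.03,2.7],[0,0,0]]]' >/dev/null
python3 -m handwheel '[[[0,0,0],[0,0,0]],[[0,0,0],[0,0,0]]]'
python3 -m handwheel '[[[0,0,0],[0,0,0]],[[0,0,0],[0,0,0]],[[0,0,0],[0,0,0]],[[0,0,0],[0,0,0]],[[0,0,0],[0,0,0]]]' -1
python3 -m handwheel '[[[0,0,-0.2],[0,0,0]],[[0,0,-0.9],[0,0,0]],[[0,0,-1.8],[0,0,0]],[[0,0,-2.6],[0,0,0]],[[0,0,-2.6],[0,0,0]]]' >/dev/null
python3 -m handwheel '[[[-0.71,-0.06,0],[0,0,0]],[[-1.42,-0.12,0],[0,0,0]],[[-2.1,-0.18,0],[0,0,0]],[[-2.8,-0.24,0],[0,0,0]],[[-3.62,-0.32,0],[0,0,0]]]' >/dev/null
python3 -m handwheel '[[[-0.71,-0.06,0],[0,0,0]],[[-1.42,-0.12,0],[0,0,0]],[[-2.1,-0.18,0],[0,0,0]],[[-2.8,-0.24,0],[0,0,0]],[[-3.63,-0.32,0],[0,0,0]]]' >/dev/null
python3 -m handwheel '[[[0,0,0.5],[0,0,0]],[[0,0,1],[0,0,0]],[[0,0,1.2],[0,0,0]],[[0,0,1.2],[0,0,0]],[[0,0,1.2],[0,0,0]]]' >/dev/null
python3 -m handwheel '[[[0,0,0],[0,0,0]],[[0,0,0],[0,0,0]],[[0,0,0],[0,0,0]]]' >/dev/null
python3 d.py 2 .4045,.0812,.114
```

```text
time: 46.1
tcp_pos: [0.3933, 0.3716, 0.0959]
tcp_rot: [0.66, 0.751, 0.001, 0.0]
force: [-0.5, 0.1, 0.2]
width: 0.526
time: 46.6
tcp_pos: [0.3933, 0.3717, 0.0961]
tcp_rot: [0.66, 0.751, 0.001, 0.0]
force: [-1.2, -0.4, 6.2]
width: 0.314
t 49.0 p [0.4045 0.0802 0.1507] yaw 97.4 tilt [0.0006 0.    ] F [-0.4 -0.3 -1.5] w 0.309
sd [0.     0.     0.0001]
.4045,.0812,.114 [0.026 0.002 0.918]
```

```bash
python3 -m handwheel '[[[0.02,0,0.4],[0,0,0]],[[0.02,0,0.8],[0,0,0]],[[0.02,0,0.93],[0,0,0]],[[0.02,0,0.93],[0,0,0]]]'
python3 -m handwheel '[[[0,0,0.1],[0,0,0]],[[0,0,0.25],[0,0,0]],[[0,0,0.25],[0,0,0]],[[0,0,0.25],[0,0,0]]]'
python3 d.py 2 .4045,.0812,.0977
```

```text
time: 49.4
tcp_pos: [0.4035, 0.0808, 0.1124]
tcp_rot: [0.66, 0.751, -0.001, -0.001]
force: [-0.9, -0.1, -1.2]
width: 0.308
time: 49.8
tcp_pos: [0.4042, 0.0809, 0.1032]
tcp_rot: [0.66, 0.751, 0.0, 0.0]
force: [-0.1, -0.1, -0.2]
width: 0.31
t 49.9 p [0.4043 0.0808 0.1033] yaw 97.39 tilt [ 0.0003 -0.    ] F [ 0.1 -0.3 -1.3] w 0.311
sd [0. 0. 0.]
.4045,.0812,.0977 [0.008 0.006 0.14 ]
```

```bash
python3 -m handwheel '[[[0,0,0.07],[0,0,0]],[[0,0,0.13],[0,0,0]],[[0,0,0.13],[0,0,0]],[[0,0,0.13],[0,0,0]]]'
python3 -m handwheel '[[[0,0,0],[0,0,0]],[[0,0,0],[0,0,0]],[[0,0,0],[0,0,0]]]' -0.1
python3 -m handwheel '[[[0,0,-0.5],[0,0,0]],[[0,0,-1.2],[0,0,0]],[[0,0,-2],[0,0,0]],[[0,0,-3],[0,0,0]],[[0,0,-4],[0,0,0]]]' >/dev/null
python3 -m handwheel '[[[-1.1,0.3,0],[0,0,0]],[[-2.2,0.6,0],[0,0,0]],[[-3.3,0.9,0],[0,0,0]],[[-4.4,1.2,0],[0,0,0]],[[-5.5,1.5,0],[0,0,0]]]' 0.5 >/dev/null
python3 d.py 2
python3 b.py .022 | cut -d z -f 1,3
python3 - <<'E'
from h import *
a=cam('scene')['pixels'][:,:,::-1]; b=cam('top')['pixels'][:,:,::-1]
cv2.imwrite('pics/p12top.png',b)
g=np.hstack([cv2.resize(x,(400,400),interpolation=cv2.INTER_CUBIC) for x in(a[150:250,200:300],b[180:280,165:265])])
cv2.imwrite('pics/p12.png',g)
E
```

```text
time: 50.3
tcp_pos: [0.4041, 0.0808, 0.0978]
tcp_rot: [0.66, 0.751, -0.0, -0.0]
force: [0.6, 0.3, -1.1]
width: 0.312
time: 50.6
tcp_pos: [0.4043, 0.0809, 0.098]
tcp_rot: [0.66, 0.751, 0.0, 0.0]
force: [0.5, 0.1, -0.3]
width: 0.453
t 51.7 p [ 0.4934 -0.1355  0.2576] yaw 97.15 tilt [-0.     -0.0016] F [-0.1  0.1 -0.4] w 0.753
sd [0.0005 0.0014 0.0001]
scene [260, 205, 49, 35, 181] [286.4 222.2] z.038 [0.5079 0.0969]
top [406, 87, 8, 14, 30] [408.5  95.2] z.038 [ 0.9034 -0.3218]
top [407, 107, 9, 7, 20] [411.2 109.8] z.038 [ 0.8513 -0.3275]
top [431, 107, 10, 9, 18] [436.2 111.3] z.038 [ 0.8466 -0.4083]
top [274, 184, 7, 8, 35] [277.1 187.7] z.038 [0.5839 0.1059]
top [275, 196, 8, 7, 39] [278.6 199.2] z.038 [0.547  0.1011]
top [277, 208, 8, 7, 30] [280.3 211.3] z.038 [0.5086 0.0956]
top [279, 221, 7, 5, 25] [282.  223.4] z.038 [0.471  0.0901]
top [280, 232, 8, 6, 29] [283.2 234.9] z.038 [0.4354 0.0861]
top [282, 245, 8, 5, 23] [285.  247.5] z.038 [0.397  0.0804]
```

View pics/p12.png

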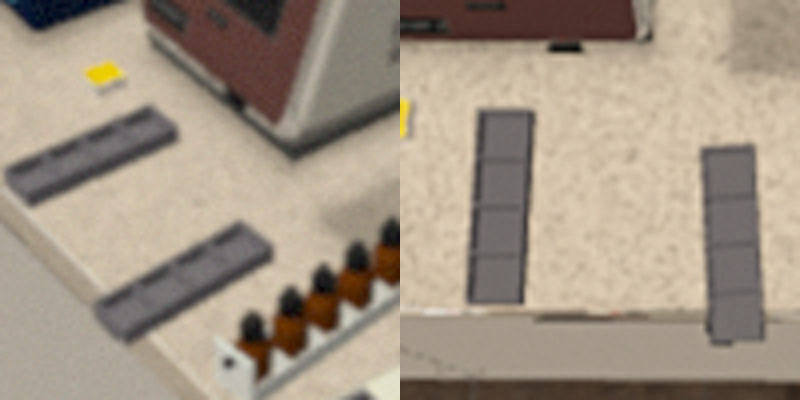

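```bash
cat > tr.py <<'E'
import sys; from h import *
z=float(sys.argv[1]) if len(sys.argv)>1 else .018
c=cam('top');p=c['pixels'];K=8
u0,v0=165,195;roi=cv2.resize(p[v0:275,u0:265],None,fx=K,fy=K,interpolation=cv2.INTER_CUBIC).astype(int)
h=cv2.cvtColor(roi.astype(np.uint8),cv2.COLOR_RGB2HSV)
m=((h[...,2]<146)&(np.ptp(roi,axis=2)<26)).astype(np.uint8); m=cv2.morphologyEx(m,cv2.MORPH_CLOSE,np.ones((25,25)));m=cv2.morphologyEx(m,cv2.MORPH_OPEN,np.ones((49,49)))
cv2.imwrite('pics/mask.png',m*255)
for k in cv2.findContours(m,cv2.RETR_EXTERNAL,cv2.CHAIN_APPROX_NONE)[0]:
    w=np.array([ray(c,u0+(x+.5)/K-.5,v0+(y+.5)/K-.5,z)[:2] for x,y in k[:,0]],np.float32)
    b=cv2.minAreaRect(w*1000);q=cv2.boxPoints(b);print(np.round(b[0],1),np.round(b[1],1),round(b[2],2),q.round(0).tolist())
E
python3 tr.py
```

```text
[418.  193.2] [152.9  44.6] 3.28 [[340.0, 211.0], [343.0, 167.0], [496.0, 175.0], [493.0, 220.0]]
[446.1 370.7] [ 45.1 151.2] 89.81 [[370.0, 348.0], [522.0, 348.0], [522.0, 393.0], [371.0, 393.0]]
```

```bash
python3 - <<'E'
from h import *
c=cam('top')
P=lambda x,y:ray(c,165+(x-400+.5)/4-.5,180+(y+.5)/4-.5,.018)[:2]
for q in([(478,110),(535,111),(468,302),(522,302)],[(702,149),(754,146),(710,342),(763,340)]):
    w=np.array([P(*a) for a in q]);a=(w[0]+w[1]-w[2]-w[3])/2
    print(w.round(4).tolist(),w.mean(0).round(4),'len',np.linalg.norm(a),'yaw',np.degrees(np.arctan2(a[1],a[0])))
E
python3 -m handwheel '[[[0.84,0.04,0],[0,0,0]],[[1.68,0.08,0],[0,0,0]],[[2.52,0.12,0],[0,0,0]],[[3.36,0.16,0],[0,0,0]],[[4.2,0.18,0],[0,0,0]]]' 0.45 >/dev/null
python3 -m handwheel '[[[0.84,0.04,0],[0,0,0]],[[1.68,0.08,0],[0,0,0]],[[2.52,0.12,0],[0,0,0]],[[3.36,0.16,0],[0,0,0]],[[4.2,0.18,0],[0,0,0]]]' >/dev/null
python3 -m handwheel '[[[0.84,0.04,0],[0,0,0.3]],[[1.68,0.08,0],[0,0,0.6]],[[2.52,0.12,0],[0,0,0.9]],[[3.36,0.16,0],[0,0,1.2]],[[4.2,0.18,0],[0,0,1.48]]]' >/dev/null
python3 -m handwheel '[[[0,0,0],[0,0,0]],[[0,0,0],[0,0,0]],[[0,0,0],[0,0,0]],[[0,0,0],[0,0,0]]]' >/dev/null
python3 d.py 2 .449,.3715,.12 .449,.3715,.074
```

```text
[[0.5208, 0.3919], [0.5203, 0.348], [0.3723, 0.3907], [0.3725, 0.3502]] [0.4465 0.3702] len 0.14814291450801004 yaw -0.1711236803649523
[[0.4912, 0.2186], [0.4939, 0.1788], [0.3435, 0.2083], [0.3453, 0.1688]] [0.4185 0.1936] len 0.14847267945082732 yaw 3.9083123780527185
t 54.0 p [0.4487 0.3722 0.2581] yaw 89.94 tilt [0.0002 0.    ] F [-0.3 -0.7  0.1] w 0.725
sd [0. 0. 0.]
.449,.3715,.12 [-0.018  0.006  3.452]
.449,.3715,.074 [-0.   -0.    1.15]
```

```bash
python3 -m handwheel '[[[-0.02,0,0.9],[0,0,0]],[[-0.02,0,1.8],[0,0,0]],[[-0.02,0,2.7],[0,0,0]],[[-0.02,0,3.4],[0,0,0]],[[-0.02,0,3.4],[0,0,0]]]' >/dev/null
python3 -m handwheel '[[[0,0,0],[0,0,0]],[[0,0,0],[0,0,0]],[[0,0,0],[0,0,0]]]' >/dev/null
python3 d.py 2 .449,.3715,.074
```

```text
t 54.9 p [0.4496 0.3728 0.1239] yaw 89.99 tilt [0.0025 0.0017] F [0.2 0.3 0.4] w 0.722
sd [0.0001 0.0001 0.0002]
.449,.3715,.074 [-0.036 -0.018  1.249]
```

```bash
python3 -m handwheel '[[[-0.02,-0.01,0.5],[0,0,0]],[[-0.02,-0.01,0.9],[0,0,0]],[[-0.02,-0.01,1.15],[0,0,0]],[[-0.02,-0.01,1.15],[0,0,0]],[[-0.02,-0.01,1.15],[0,0,0]]]'
python3 d.py 4 .449,.3715,.074
```

```text
time: 55.4
tcp_pos: [0.448, 0.3713, 0.0757]
tcp_rot: [0.707, 0.707, -0.0, -0.0]
force: [-0.1, 2.0, -0.1]
width: 0.723
t 55.6 p [0.4486 0.3718 0.0767] yaw 90.0 tilt [0.0012 0.0008] F [0.3 0.  0.4] w 0.724
sd [0.0001 0.0001 0.0002]
.449,.3715,.074 [-0.006  0.009  0.067]
```

```bash
python3 -m handwheel '[[[0,0,0.05],[0,0,0]],[[0,0,0.05],[0,0,0]]]'
python3 -m handwheel '[[[0,0,0],[0,0,0]],[[0,0,0],[0,0,0]],[[0,0,0],[0,0,0]],[[0,0,0],[0,0,0]],[[0,0,0],[0,0,0]]]' -1
python3 d.py 2
python3 -m handwheel '[[[0,0,-0.2],[0,0,0]],[[0,0,-0.6],[0,0,0]],[[0,0,-1.2],[0,0,0]],[[0,0,-1.6],[0,0,0]],[[0,0,-1.6],[0,0,0]]]' >/dev/null
python3 -m handwheel '[[[0,0,0],[0,0,0]],[[0,0,0],[0,0,0]],[[0,0,0],[0,0,0]]]'
python3 tr.py .018
python3 - <<'E'
from h import *
a=cam('scene')['pixels'][:,:,::-1]; b=cam('top')['pixels'][:,:,::-1]
g=np.hstack([cv2.resize(x,(400,400),interpolation=cv2.INTER_CUBIC) for x in(a[130:230,180:280],b[180:280,165:265])])
cv2.imwrite('pics/p13.png',g)
E
```

```text
time: 55.8
tcp_pos: [0.4482, 0.3714, 0.074]
tcp_rot: [0.707, 0.707, 0.0, 0.0]
force: [-0.4, -0.6, -0.4]
width: 0.727
time: 56.3
tcp_pos: [0.4484, 0.3716, 0.0743]
tcp_rot: [0.707, 0.707, 0.0, 0.0]
force: [0.0, 0.9, 4.7]
width: 0.474
t 56.4 p [0.4484 0.3716 0.0743] yaw 89.99 tilt [0.0007 0.0004] F [-0.5  1.3  4.9] w 0.473
sd [0. 0. 0.]
time: 57.2
tcp_pos: [0.4474, 0.3709, 0.1365]
tcp_rot: [0.707, 0.707, -0.001, -0.0]
force: [1.6, 0.4, 0.0]
width: 0.476
[444.6 384.7] [57.9 45.9] 3.59 [[414.0, 406.0], [417.0, 360.0], [475.0, 364.0], [472.0, 409.0]]
[417.7 193.2] [153.7  44.9] 3.11 [[340.0, 211.0], [342.0, 167.0], [496.0, 175.0], [493.0, 220.0]]
```

View pics/p13.png

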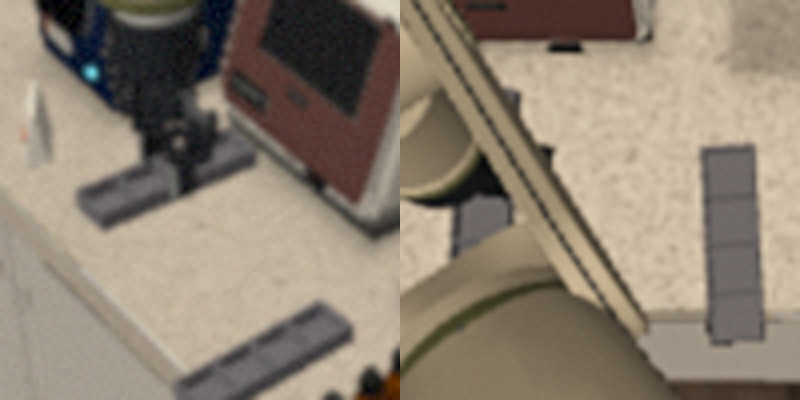

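```bash
python3 -m handwheel '[[[-0.9,-0.14,0],[0,0,-0.15]],[[-1.8,-0.28,0],[0,0,-0.3]],[[-2.7,-0.42,0],[0,0,-0.45]],[[-3.6,-0.56,0],[0,0,-0.6]],[[-4.4,-0.69,0],[0,0,-0.74]]]' >/dev/null
python3 -m handwheel '[[[0,0,0],[0,0,0]],[[0,0,0],[0,0,0]],[[0,0,0],[0,0,0]],[[0,0,0],[0,0,0]],[[0,0,0],[0,0,0]]]' >/dev/null
python3 d.py 2 .4204,.1946,.10 .4204,.1946,.0925
python3 tr.py .018
python3 - <<'E'
from h import *
a=cam('scene')['pixels'][:,:,::-1]; b=cam('top')['pixels'][:,:,::-1]
g=np.hstack([cv2.resize(x,(400,400),interpolation=cv2.INTER_CUBIC) for x in(a[170:250,205:285],b[190:270,195:275])])
cv2.imwrite('pics/p14.png',g)
E
```

```text
t 58.45 p [0.4205 0.196  0.1378] yaw 93.74 tilt [-0.0002 -0.    ] F [-0.4  0.5 -1. ] w 0.474
sd [0.     0.0001 0.    ]
.4204,.1946,.10 [-0.034 -0.005  0.946]
.4204,.1946,.0925 [0.    0.    0.187]
[383.6 194.3] [84.3 50.8] 2.98 [[340.0, 217.0], [343.0, 167.0], [427.0, 171.0], [424.0, 222.0]]
[442.  161.5] [28.8 24.3] 0.97 [[427.0, 173.0], [428.0, 149.0], [457.0, 150.0], [456.0, 174.0]]
```

View pics/p14.png

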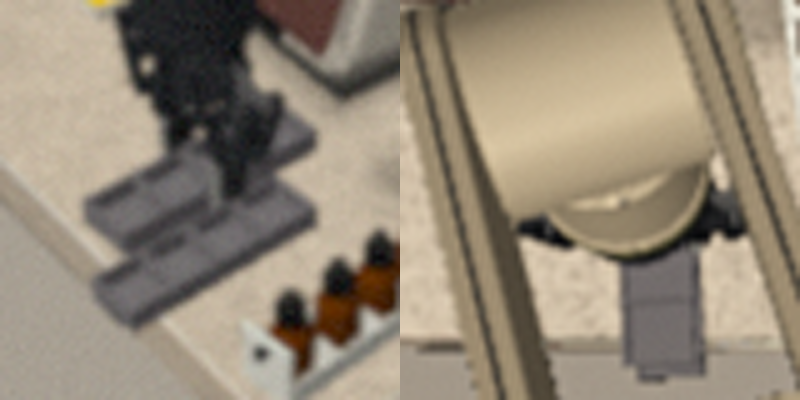

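```bash
python3 -m handwheel '[[[-0.04,0,0.5],[0,0,0]],[[-0.04,0,0.9],[0,0,0]],[[-0.04,0,0.9],[0,0,0]],[[-0.04,0,0.9],[0,0,0]]]' >/dev/null
python3 -m handwheel '[[[0,0,0],[0,0,0]],[[0,0,0],[0,0,0]],[[0,0,0],[0,0,0]]]' >/dev/null
python3 d.py 2 .4204,.1946,.0955
python3 - <<'E'
from h import *
a=cam('scene')['pixels'][:,:,::-1]; b=cam('top')['pixels'][:,:,::-1]
g=np.hstack([cv2.resize(x,(400,400),interpolation=cv2.INTER_CUBIC) for x in(a[180:240,215:275],b[210:270,215:275])])
cv2.imwrite('pics/p15.png',g)
E
```

```text
t 59.4 p [0.421  0.1939 0.1024] yaw 93.69 tilt [0.0008 0.0002] F [-0.7 -0.  -1. ] w 0.474
sd [0.0001 0.     0.0001]
.4204,.1946,.0955 [ 0.018 -0.013  0.173]
```

View pics/p15.png

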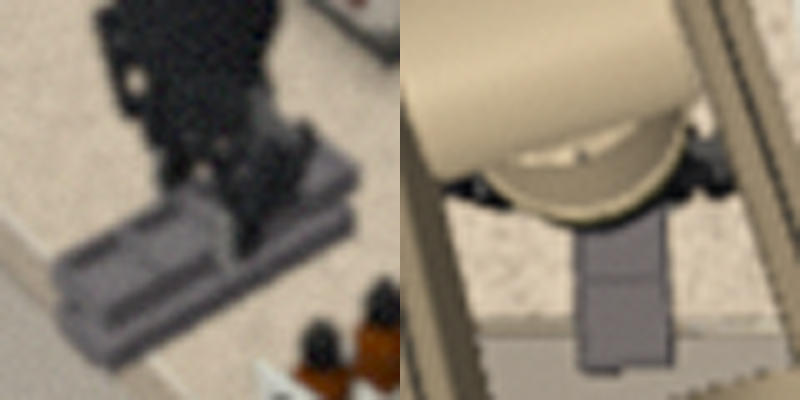

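The carried tray hangs about 10 mm above the empty one. Their near ends line up in the scene crop (60–110, 270–360) and in the top crop (577–675, 370).

```bash
python3 -m handwheel '[[[0.01,0,0.1],[0,0,0]],[[0.01,0,0.2],[0,0,0]],[[0.01,0,0.2],[0,0,0]],[[0.01,0,0.2],[0,0,0]]]'
python3 -m handwheel '[[[0,0,0.04],[0,0,0]],[[0,0,0.04],[0,0,0]],[[0,0,0.04],[0,0,0]]]'
python3 d.py 2
```

```text
time: 59.9
tcp_pos: [0.4203, 0.1941, 0.0935]
tcp_rot: [0.684, 0.73, -0.0, -0.0]
force: [0.2, 0.1, -1.0]
width: 0.471
time: 60.2
tcp_pos: [0.4206, 0.1942, 0.0923]
tcp_rot: [0.684, 0.73, 0.0, 0.0]
force: [-1.5, 0.6, -1.1]
width: 0.475
t 60.3 p [0.4206 0.1942 0.0923] yaw 93.69 tilt [-0. -0.] F [ 0.7 -0.1 -0.9] w 0.476
sd [0. 0. 0.]
```

```bash
python3 -m handwheel '[[[0,0,0.03],[0,0,0]],[[0,0,0.03],[0,0,0]],[[0,0,0.03],[0,0,0]]]'
python3 -m handwheel '[[[0,0,0],[0,0,0]],[[0,0,0],[0,0,0]],[[0,0,0],[0,0,0]],[[0,0,0],[0,0,0]]]' 0.3
python3 -m handwheel '[[[0,0,-0.3],[0,0,0]],[[0,0,-0.8],[0,0,0]],[[0,0,-1.6],[0,0,0]],[[0,0,-2.6],[0,0,0]],[[0,0,-3.6],[0,0,0]]]' >/dev/null
python3 -m handwheel '[[[-1,0.7,0],[0,0,0]],[[-2,1.4,0],[0,0,0]],[[-3.2,2,0],[0,0,0]],[[-4.2,2.2,0],[0,0,0]],[[-5.4,2.2,0],[0,0,0]]]' >/dev/null
python3 -m handwheel '[[[-1,0,0],[0,0,0]],[[-2,0,0],[0,0,0]],[[-2,0,0],[0,0,0]],[[-2,0,0],[0,0,0]],[[-2,0,0],[0,0,0]]]' >/dev/null
python3 d.py 1
python3 tr.py .036
python3 - <<'E'
from h import *
a=cam('scene')['pixels'][:,:,::-1]; b=cam('top')['pixels'][:,:,::-1]
g=np.hstack([cv2.resize(x,(400,400),interpolation=cv2.INTER_CUBIC) for x in(a[165:265,215:315],b[180:280,200:300])])
cv2.imwrite('pics/p16.png',g)
E
```

```text
time: 60.6
tcp_pos: [0.4207, 0.1943, 0.0922]
tcp_rot: [0.684, 0.73, -0.0, -0.0]
force: [-7.0, -3.5, 14.0]
width: 0.474
time: 61.0
tcp_pos: [0.4205, 0.1941, 0.091]
tcp_rot: [0.684, 0.73, -0.0, -0.0]
force: [0.5, -0.3, -0.0]
width: 0.652
t 62.55 p [ 0.5275 -0.0944  0.2354] yaw 93.76 tilt [0.0002 0.0003] F [-0.4  0.6 -0.1] w 0.65
sd [0. 0. 0.]
[417.6 192.3] [155.8  45.1] 3.1 [[339.0, 211.0], [341.0, 166.0], [497.0, 174.0], [494.0, 219.0]]
```

View pics/p16.png

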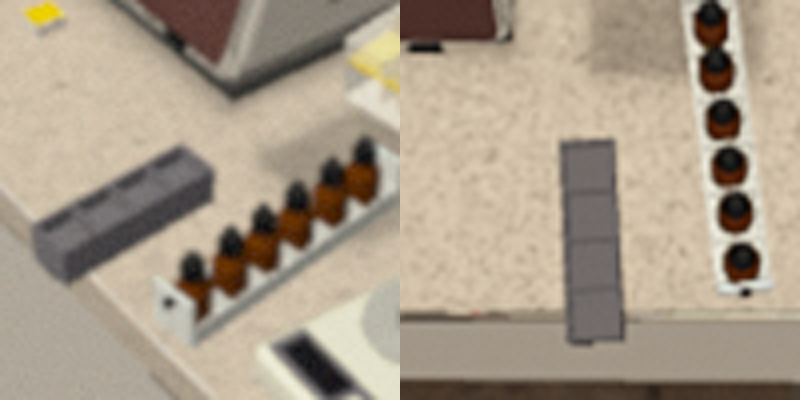

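The trays are stacked flush as one block (scene crop 35–213, 147–280), and all six bottles stand upright in the rack. I'm handing the job in.

```bash
python3 -c "
from cell import r
print(r.finish_job(), r.get_state()['time'])"
```

```text
the job is handed in; nothing more can be done
the job is handed in; nothing more can be done
```

The job is handed in, after about 63 s of the 210 s allowed, and the last checks showed everything where it was asked to be.

- **Port bottles:** I lifted the left bottle out, stood it on the pan, let go, raised the gripper clear so it could be weighed, and moved it to the rack. Then I did the same with the right one. In the last close looks each bottle stood within about 3 mm of the pan's centre by its cap. An estimate from the first bottle's base disagreed, giving about 10 mm; I trusted the cap views.
- **Tray bottles:** The part-filled tray held three bottles, and all three went into the rack. All six bottles stand upright there and the rack is full.
- **Tray stacking:** The empty tray was knocked aside during the run and now sticks out slightly over the front edge of the worktop. I measured it again and set the emptied tray on it. Seen from both cameras the two are flush, with the outline's angle unchanged to within about 0.2°.
- **Forces:** The largest I read at the wrist was about 16 N, when the tray was set down.

I could not read the pan joint; I set the bottles down by height and light contact only. I moved nothing near the timer, the cover-slip box or the test cassette, but took no separate picture to check them at the end.

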